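Pack the table set into the moving carton

ROBOT

A 6-joint arm with a two-finger parallel gripper is mounted at the origin on the work surface. World frame = base frame: x ahead of the robot, y to its left, z up, the work surface at z = 0. Lengths are in m, angles in degrees, forces in N, time in s.
With the tool pointing down it reaches from about 0.35 to 0.875 m from the base axis. Payload 4.2 kg.
Tool frame: the origin (TCP) lies midway between the tips of the shut fingers; the grasp point (between the pads) lies 19 mm behind it; z points along the fingers, y is the line along which they close (so a half turn about z gives the same grasp; the last joint's range is limited). The gripper opens to 87 mm and grips with 3 to 60 N. Pads are 19 mm wide; open, the fingers measure 117 mm over their backs; the gripper's body (75 mm by 190 mm) begins 51 mm behind the grasp point.
Start: joints at [14.817, 22.042, 0.453, 0, -68.411, -14.817], TCP at [0.625, 0, 0.223] pointing down, gripper open.
Joint ranges: [-179.83, 179.83], [-69.29, 118.12], [-61.27, 80.66], [-181.25, 117.63], [-171.15, -9.14], [-177.46, 177.46]. Speed limits (degrees/s): [159.86, 159.86, 180, 180, 180, 180].

INTERFACE

Orientations are given as a 3x3 rotation matrix whose columns are the frame's x, y, z axes.
In Python, from station import sense, capture, camera_params, finish_job gives the robot as it stands.
- The arm moves only by the tool drive_tool, never from a script. Its argument "rows" is a list of rows, each an object of numbers: "tx", "ty", "tz": the shift along the tool's x, y, z in cm; "ax", "ay", "az": the turn, a rotation vector about the tool's x, y, z in rad; "claw": the finger opening in cm, from 0 to 8.7. In form: [{"tx": .., "ty": .., "tz": .., "ax": .., "ay": .., "az": .., "claw": ..}, ...]. A call has 1 to 10 rows; each row shifts and turns the commanded pose from where the row before left it, along the tool's axes as they then stand; what a row does not reach is not made up. A row lasts 1/12 s, in which the tool goes at most 41.7 mm and 7.16 degrees, less where a joint would pass 70% of its speed; a pose out of reach is approached as far as the arm can. A call with a gripper value outside its range is refused whole. The fingers move at their own pace and stop on an object; the grip force is fixed at half the most. Time passes only in rows, so rows that do not move let the fingers close. It gives the time, the measured TCP pose, the force, the opening and the grip force at its end, in the units of the state.
- sense(): the state, without advancing time (a new reading comes with each control period).
- capture(name): name is "scene" or "side" or "wrist"; returns (picture, depth): 400x640x3 uint8, red, green, blue; 400x640 float32, m along the optical axis (not along the pixel's ray), 0 where there is no reading.
- camera_params(name): a dict with "intrinsics" (3x3 intrinsics, pixels), "R" (3x3) and "t" (3): a world point X has camera coordinates R X + t; the wrist camera has in their place "tool_from_camera" (4x4, takes a point from camera to tool coordinates, whose origin is the TCP and whose axes are the flange's). Camera axes: x right, y down, z forward; pixel columns grow to the right and rows downward; lengths in m; the calibration is good to about 2 mm. A picture is of the moment at which its call begins: read the wrist's pose just before it. camera_params takes no time and is no camera call.
- finish_job(): hands the job in; it is judged then, once.
The state is a dict: "time_s": time; "joints": joint angles; "joint_velocities": joint speeds; "effort": joint torques, N m; "tcp_pos": TCP position; "ee_rot": TCP orientation; "wrist_force": force on the tool from outside, world axes, zero at the start; "moment": the same for the moment, N m; "gripper_width": opening from 0.0 (shut) to 1.0 (fully open); "gripper_force": force on a finger pad.
Only numpy, scipy, OpenCV 4.12 (cv2) and the standard library are available. Lean on these libraries where they do the work, as an engineer would, in place of code of your own. Each camera call takes 0.05 s, during which the arm holds its last target. There are 200 camera calls.

TASK

The kitchen is being packed for a move: put the handleless tumbler, the square jar, the oblong box and the slender shaker into the low carton, each standing upright on the floor of the cut-out made for its shape (tumbler in the large round one, shaker in the small round one). Set them down gently, do not drop them, and leave the mug with the handle and the round jar standing where they are; they stay behind.

Things in the scene. Friction and masses are not known exactly. Their poses are not given: they have to be found in the camera images.
- tumbler: Stands upright at the start, loose. Origin: centre of the underside, z up. Handleless round white ceramic cup, open at the top, straight sides, 58 mm across, 85 mm tall, wall 4 mm, about 0.22 kg (the same body as the mug, but no handle).
- square_jar: Stands upright at the start, loose. Origin: centre of the underside, z up. White ceramic jar of square plan, 50 x 50 mm, 66 mm tall to the top of its fixed flat lid, plus a dark wooden knob 20 mm across that rises to 84 mm; about 0.26 kg. x and y run square to its sides.
- oblong_box: Stands upright at the start, loose. Origin: centre of the underside, z up. White ceramic oblong box with a fixed flat lid and no knob, 76 mm long (its x) by 42 mm wide (its y) by 70 mm tall, about 0.26 kg.
- shaker: Stands upright at the start, loose. Origin: centre of the underside, z up. Slender round shaker, white ceramic with a domed steel top, 38 mm across, straight sides to 72 mm, 82 mm tall in all, about 0.14 kg.
- mug: Stands upright at the start, loose. Origin: centre of the underside, z up. To be left alone. White ceramic mug: the tumbler's 58 x 85 mm body with a handle on its +y side that reaches 54 mm from the axis.
- round_jar: Stands upright at the start, loose. Origin: centre of the underside, z up. To be left alone. White ceramic jar with the square jar's lid and wooden knob but round, 54 mm across, 66 mm tall, 84 mm with the knob.
- nest_big_round: Cardboard block 104 x 104 x 30 mm, fixed, in its middle one large round cut-out 76 mm across, for the tumbler; 24 mm deep, grey floor 6 mm above the block's underside. Origin: centre of the underside, 4 mm above the table, z up. The four nests fill a low open cardboard carton, two by two at 106 mm pitch, all turned alike; which is in which quarter varies.
- nest_square: Cardboard block 104 x 104 x 30 mm, fixed, in its middle one square cut-out 68 x 68 mm, sides square to its x and y, for the square jar; 24 mm deep, grey floor 6 mm above the block's underside. Origin: centre of the underside, 4 mm above the table, z up. The carton round the nests: fixed, 222 mm square outside, walls 36 mm high, flaps folded down outside to 20 mm beyond the walls.
- nest_oblong: Cardboard block 104 x 104 x 30 mm, fixed, in its middle one oblong cut-out 92 mm long (its x) by 58 mm wide (its y), for the oblong box; 24 mm deep, grey floor 6 mm above the block's underside. Origin: centre of the underside, 4 mm above the table, z up. In the same carton.
- nest_small_round: Cardboard block 104 x 104 x 30 mm, fixed, in its middle one small round cut-out 56 mm across, for the shaker; 24 mm deep, grey floor 6 mm above the block's underside. Origin: centre of the underside, 4 mm above the table, z up. In the same carton.
Not all that is in view belongs to the job. What is shaped like the nest_square but pink, red or yellow is not meant.

How it is judged (in metres and radians):
At the end, for the whole second after the job is handed in: Each of the four pieces stands upright (within 0.1 rad) and at rest on the floor of its own nest (origin within 14 mm of the nest's axis, and 2 to 10 mm above the nest's underside, whose floor is at 6 mm); the mug and the round jar stand upright within 30 mm of where they started (horizontal distance between tumbler and nest_big_round below 0.014 m and z of tumbler in the frame of nest_big_round between 0.002 and 0.01 m and angle between each of tumbler, square_jar, oblong_box, shaker's own z axis and vertical below 0.1 rad and linear speed of each of tumbler, square_jar, oblong_box, shaker below 0.02 m/s and angular speed of each of tumbler, square_jar, oblong_box, shaker below 0.2 rad/s and horizontal distance between square_jar and nest_square below 0.014 m and z of square_jar in the frame of nest_square between 0.002 and 0.01 m and horizontal distance between oblong_box and nest_oblong below 0.014 m and z of oblong_box in the frame of nest_oblong between 0.002 and 0.01 m and horizontal distance between shaker and nest_small_round below 0.014 m and z of shaker in the frame of nest_small_round between 0.002 and 0.01 m and distance of each of mug, round_jar from where it was at the start of the episode below 0.03 m and angle between each of mug, round_jar's own z axis and vertical below 0.15 rad); the robot touches nothing.
It fails at once if the mug or the round jar is shifted by more than 30 mm or tipped (distance of any of mug, round_jar from where it was at the start of the episode above 0.03 m or angle between any of mug, round_jar's own z axis and vertical above 0.4 rad).
It fails at once if a piece is dropped from more than about 25 mm or thrown (faster than 0.7 m/s while no finger touches it) ((linear speed of tumbler above 0.7 m/s and contact force between the fingers and tumbler below 0.05 N) or (linear speed of square_jar above 0.7 m/s and contact force between the fingers and square_jar below 0.05 N) or (linear speed of oblong_box above 0.7 m/s and contact force between the fingers and oblong_box below 0.05 N) or (linear speed of shaker above 0.7 m/s and contact force between the fingers and shaker below 0.05 N)).
It also fails if it takes over 109 s, if anything falls off the work surface, if the arm or the gripper's body presses on something with over 40 N, if the wrist force passes 120 N, or if a joint passes its speed limit or range.

## Working session

There is one attempt and no reset: what is moved stays moved. The work goes in short steps, Python scripts to look and compute and a tool call to move; the robot and the scene stay as the last step left them, time stands still between calls to the robot, and variables do not carry over. Pictures are saved under pics/ and viewed, at most 14 in all, crops included, and the job is handed in when it is done.

Besides the shell and the picture viewer there is one more tool, called as name(argument=value, ...), one argument or row to a line, values as JSON. drive_tool: Moves the arm, as the interface text tells. Its arguments: {"type":"object","properties":{"rows":{"type":"array"}},"required":["rows"]}

```bash
mkdir -p pics
python3 - <<'E'
from station import *
import cv2,numpy as np
s=sense();print(s['time_s'],s['tcp_pos'],s['ee_rot'])
for n in ('scene','side','wrist'):
    p,d=capture(n);cv2.imwrite(f'pics/{n}0.png',p[:,:,::-1]);np.savez(f'pics/{n}0.npz',p=p,d=d)
    print(n,camera_params(n),(d>0).mean())
E
```

```text
0.0 [ 6.24398185e-01 -5.05386729e-06  2.21450446e-01] [[-1.92484403e-04 -9.99997586e-01 -2.18902761e-03]
 [-9.99999977e-01  1.92697888e-04 -9.73144597e-05]
 [ 9.77360457e-05  2.18900883e-03 -9.99997599e-01]]
scene {'intrinsics': array([[512.81537565,   0.        , 320.98260505],
       [  0.        , 512.81537565, 192.72209732],
       [  0.        ,   0.        ,   1.        ]]), 'R': array([[-0.34258815,  0.93942915, -0.01030662],
       [ 0.72182038,  0.25617765, -0.64292172],
       [-0.60133908, -0.22769689, -0.76586254]]), 't': array([ 0.104834  , -0.3425519 ,  1.99161128])} 0.99587109375
side {'intrinsics': array([[432.68331562,   0.        , 320.60633846],
       [  0.        , 432.68331562, 199.4654968 ],
       [  0.        ,   0.        ,   1.        ]]), 'R': array([[-0.98183418, -0.1896738 , -0.00504801],
       [-0.13907881,  0.73752044, -0.66084846],
       [ 0.12906866, -0.64814154, -0.75050238]]), 't': array([0.49813263, 0.02997099, 1.14497719])} 0.99620703125
wrist {'intrinsics': array([[325.24947452,   0.        , 317.58423335],
       [  0.        , 325.24947452, 203.67756111],
       [  0.        ,   0.        ,   1.        ]]), 'tool_from_camera': array([[-1.72403370e-04, -9.52072218e-01, -3.05873278e-01,
         8.45663050e-02],
       [ 9.99999917e-01, -2.76698144e-04,  2.97617563e-04,
         1.01835971e-03],
       [-3.67987982e-04, -3.05873202e-01,  9.52072187e-01,
        -1.61944172e-01],
       [ 0.00000000e+00,  0.00000000e+00,  0.00000000e+00,
         1.00000000e+00]])} 0.9962578125
```

View pics/scene0.png

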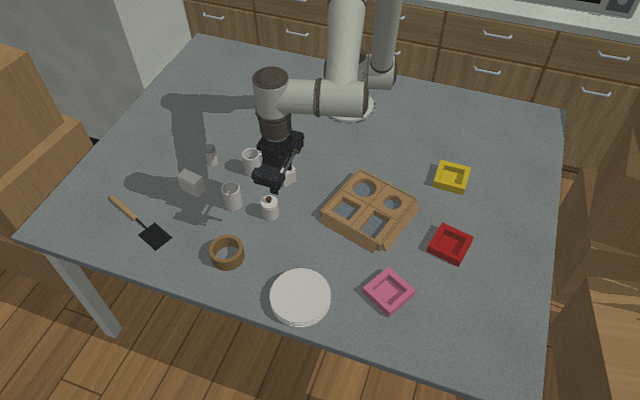

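View pics/side0.png

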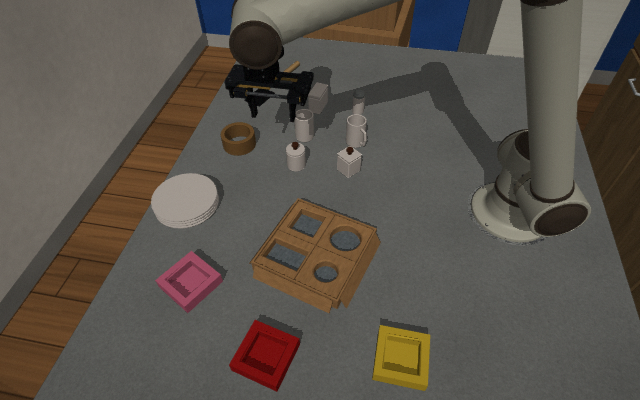

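The side view shows the carton at about (315,250), with the large round at (345,237), small round at (325,270), and two rectangular cut-outs at (307,222) and (285,253). The pieces stand at the top: square jar (348,162), round jar (296,155), mug with its handle to the right (356,130), a cup that may be the tumbler (304,125), shaker (359,102) and box (318,97). Next I'll measure them from depth and enlarge both groups.

```bash
cat > h.py <<'E'
import numpy as np,cv2
from station import *
def cloud(n,p,d,s=None):
    c=camera_params(n);K=c['intrinsics'];v,u=np.mgrid[:400,:640]
    X=np.stack([(u-K[0,2])/K[0,0]*d,(v-K[1,2])/K[1,1]*d,d],-1).reshape(-1,3)
    if n=='wrist':
        T=c['tool_from_camera'];X=X@T[:3,:3].T+T[:3,3];W=X@np.array(s['ee_rot']).T+s['tcp_pos']
    else: W=(X-c['t'])@c['R']
    return W.reshape(400,640,3)
E
python3 - <<'E'
from h import *
for n in('scene','side'):
    f=np.load(f'pics/{n}0.npz');p,d=f['p'],f['d'];W=cloud(n,p,d)
    hsv=cv2.cvtColor(p,cv2.COLOR_RGB2HSV);x,y,z=np.moveaxis(W,-1,0)
    print(n)
    m=(d>0)&(z>.02)&(z<.1)&(x>.25)&(x<1)&(abs(y)<.6)
    k,l,st,ce=cv2.connectedComponentsWithStats(m.astype(np.uint8))
    for i in range(1,k):
        if st[i,4]<40: continue
        P=W[l==i];zt=np.percentile(P[:,2],98);T=P[P[:,2]>zt-.012]
        print(ce[i].round(),st[i,4],'ztop',zt.round(3),'rect',[np.round(a,3) for a in cv2.minAreaRect(T[:,:2].astype(np.float32)*1)])
    br=(d>0)&(z>.028)&(z<.048)&(hsv[...,0]>5)&(hsv[...,0]<25)&(hsv[...,1]>80)&(x>.3)&(x<.9)
    k,l,st,ce=cv2.connectedComponentsWithStats(br.astype(np.uint8));i=1+np.argmax(st[1:,4])
    print('carton',cv2.minAreaRect(W[l==i][:,:2].astype(np.float32)))
p=cv2.imread('pics/side0.png')
a=cv2.resize(p[80:185,270:390],(514,450),interpolation=cv2.INTER_CUBIC)
q=cv2.imread('pics/scene0.png');b=cv2.resize(q[130:230,165:310],(514,355),interpolation=cv2.INTER_CUBIC)
c=cv2.resize(p[190:310,245:385],(280,240));o=np.zeros((600,800,3),np.uint8)
o[:300,:343]=cv2.resize(a,(343,300));o[:300,350:785]=cv2.resize(b,(435,300));o[310:590,:327]=cv2.resize(c,(327,280));o[310:590,350:780]=cv2.resize(cv2.imread('pics/wrist0.png'),(430,280))
cv2.imwrite('pics/crop1.png',o)
E
```

```text
scene
[210. 153.] 190 ztop 0.086 rect [array([ 0.458, -0.349]), array([0.032, 0.038]), np.float64(20.947)]
[250. 159.] 365 ztop 0.089 rect [array([ 0.442, -0.202]), array([0.061, 0.058]), np.float64(66.315)]
[289. 175.] 136 ztop 0.071 rect [array([ 0.449, -0.055]), array([0.021, 0.045]), np.float64(79.319)]
[190. 181.] 466 ztop 0.076 rect [array([ 0.588, -0.354]), array([0.08 , 0.045]), np.float64(78.904)]
[369. 208.] 3360 ztop 0.041 rect [array([0.481, 0.225]), array([0.239, 0.234]), np.float64(74.177)]
[449. 181.] 283 ztop 0.037 rect [array([0.285, 0.445]), array([0.103, 0.069]), np.float64(89.823)]
[231. 194.] 436 ztop 0.088 rect [array([ 0.601, -0.197]), array([0.06 , 0.056]), np.float64(69.16)]
[269. 206.] 329 ztop 0.085 rect [array([ 0.602, -0.071]), array([0.019, 0.031]), np.float64(73.296)]
[450. 242.] 695 ztop 0.036 rect [array([0.528, 0.493]), array([0.105, 0.11 ]), np.float64(78.22)]
[225. 251.] 630 ztop 0.053 rect [array([ 0.788, -0.125]), array([0.101, 0.098]), np.float64(74.827)]
[388. 289.] 847 ztop 0.036 rect [array([0.746, 0.361]), array([0.107, 0.109]), np.float64(6
[... 840 characters left out ...]
498 ztop 0.084 rect [array([ 0.441, -0.071]), array([0.02 , 0.017]), np.float64(83.819)]
[184. 198.] 2620 ztop 0.039 rect [array([0.847, 0.139]), array([0.171, 0.169]), np.float64(83.834)]
[317. 253.] 6194 ztop 0.038 rect [array([0.477, 0.231]), array([0.233, 0.235]), np.float64(73.313)]
[188. 279.] 1269 ztop 0.033 rect [array([0.744, 0.365]), array([0.105, 0.108]), np.float64(61.866)]
[264. 353.] 1725 ztop 0.033 rect [array([0.526, 0.498]), array([0.105, 0.106]), np.float64(77.162)]
[387. 353.] 896 ztop 0.033 rect [array([0.278, 0.451]), array([0.106, 0.057]), np.float64(89.571)]
carton ((0.4754665791988373, 0.22993189096450806), (0.23233981430530548, 0.23322917520999908), 73.6290054321289)
```

View pics/crop1.png

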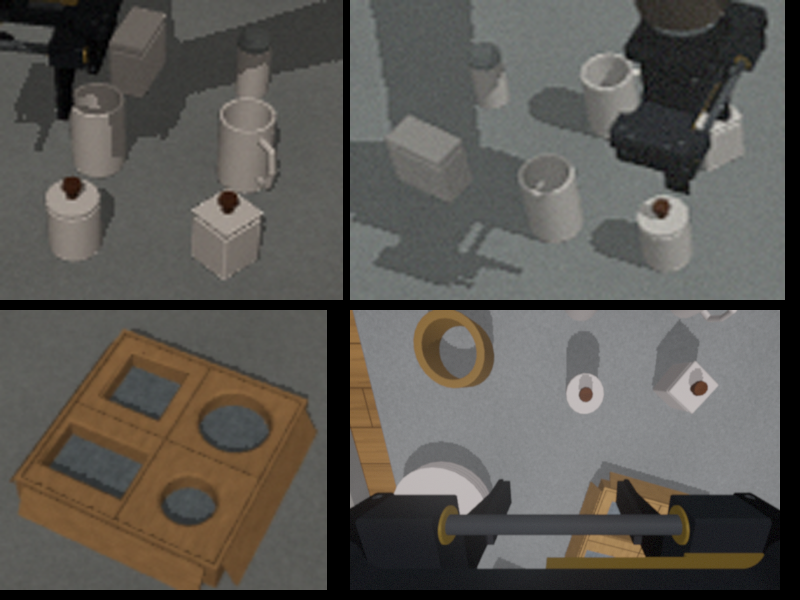

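Named candidates: there are two cups. The one at side (304,125) / scene (231,196) has no handle in either view, so it is the tumbler. The one at side (356,130) / scene (251,160) has a handle, so it is the mug. There are two knobbed jars. The one at side (348,162) has a square lid, so it is the square jar, and the one at side (296,155) is round and stays. The box is at side (318,97) and the shaker at (359,102). The square cut-out I need is the brown one in the carton at side (307,222), not a coloured block. I'll go above the pieces for one closer look.

drive_tool(
  rows=[
    {"tx":3.15,"ty":1.5,"tz":-1.15},
    {"tx":3.15,"ty":1.5,"tz":-1.15},
    {"tx":3.15,"ty":1.5,"tz":-1.15},
    {"tx":3.15,"ty":1.5,"tz":-1.15},
    {"tx":3.15,"ty":1.5,"tz":-1.15},
    {"tx":3.15,"ty":1.5,"tz":-1.15},
    {"tx":3.15,"ty":1.5,"tz":-1.15},
    {"tx":0},
    {"tx":0},
  ],
)

```text
invalid input at $.rows[0]: expected keys tx, ty, tz, ax, ay, az, claw
```

```bash
cat >> h.py <<'E'
def look(tag):
    s=sense();p,d=capture('wrist');cv2.imwrite(f'pics/{tag}.png',p[:,:,::-1]);np.savez(f'pics/{tag}.npz',p=p,d=d,R=s['ee_rot'],t=s['tcp_pos'])
    print(s['time_s'],np.round(s['tcp_pos'],4),s['joints']);return s,p,cloud('wrist',p,d,s),d
def blobs(W,d,lo,hi,top=.01,mn=100):
    z=W[...,2];m=((d>0)&(z>lo)&(z<hi)).astype(np.uint8)
    k,l,st,ce=cv2.connectedComponentsWithStats(m)
    for i in range(1,k):
        if st[i,4]<mn: continue
        P=W[l==i];zt=np.percentile(P[:,2],97);T=P[P[:,2]>zt-top]
        r=cv2.minAreaRect(T[:,:2].astype(np.float32))
        print(ce[i].round(),st[i,4],'z',zt.round(3),np.round(r[0],4),np.round(r[1],3),round(r[2],1))
E
python3 - <<'E'
from h import *
s,p,W,d=look('w1')
print('all');blobs(W,d,.03,.1)
print('lid');blobs(W,d,.058,.0745)
E
```

```text
0.15 [0.6246 0.     0.2217] [ 1.48168280e+01  2.20790643e+01  3.99290639e-01 -1.89590383e-02
 -6.84103689e+01 -1.48154824e+01]
all
[147.  53.] 5355 z 0.049 [ 0.7842 -0.1218] [0.1   0.097] 1.0
[345.   3.] 267 z 0.058 [ 0.5967 -0.1679] [0.023 0.003] 1.2
[511.   2.] 105 z 0.044 [ 0.4393 -0.1718] [0.003 0.023] 89.3
[554.   8.] 337 z 0.071 [ 0.4103 -0.1628] [0.005 0.009] 62.5
[503. 109.] 3887 z 0.083 [ 0.4415 -0.0739] [0.019 0.018] 43.7
[349. 119.] 2573 z 0.084 [ 0.5933 -0.0663] [0.019 0.018] 81.3
[135. 252.] 4499 z 0.037 [0.8399 0.0895] [0.077 0.151] 70.8
[379. 272.] 954 z 0.037 [0.5474 0.1181] [0.062 0.033] 74.5
[457. 277.] 572 z 0.037 [0.4609 0.1232] [0.026 0.065] 71.9
[386. 337.] 2335 z 0.036 [0.5301 0.2097] [0.135 0.054] 0.1
lid
[565.   4.] 124 z 0.072 [ 0.41   -0.1621] [0.005 0.009] 78.6
[508. 110.] 2512 z 0.067 [ 0.441  -0.0737] [0.05  0.051] 51.3
[349. 118.] 2182 z 0.067 [ 0.5929 -0.0663] [0.053 0.053] 27.3
```

View pics/w1.png

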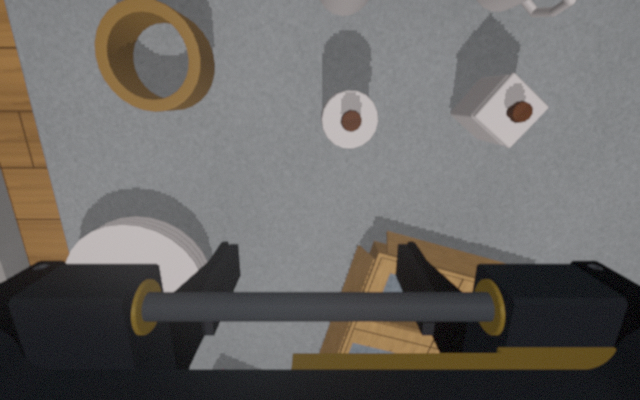

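The wrist depth already gives the square jar at (.441,-.074) with yaw −38.7° (lid at pixel (508,110)). The round jar at (349,118) stays put. I'll go above the square jar.

drive_tool(
  rows=[
    {"tx":1.23,"ty":3.06,"tz":1.37,"ax":0,"ay":0,"az":0,"claw":8},
    {"tx":1.23,"ty":3.06,"tz":1.37,"ax":0,"ay":0,"az":0,"claw":8},
    {"tx":1.23,"ty":3.06,"tz":1.37,"ax":0,"ay":0,"az":0,"claw":8},
    {"tx":1.23,"ty":3.06,"tz":1.37,"ax":0,"ay":0,"az":0,"claw":8},
    {"tx":1.23,"ty":3.06,"tz":1.37,"ax":0,"ay":0,"az":0,"claw":8},
    {"tx":1.23,"ty":3.06,"tz":1.37,"ax":0,"ay":0,"az":0,"claw":8},
    {"tx":0,"ty":0,"tz":0,"ax":0,"ay":0,"az":0.12,"claw":8},
    {"tx":0,"ty":0,"tz":0,"ax":0,"ay":0,"az":0.12,"claw":8},
    {"tx":0,"ty":0,"tz":0,"ax":0,"ay":0,"az":0.12,"claw":8},
    {"tx":0,"ty":0,"tz":0,"ax":0,"ay":0,"az":0.12,"claw":8},
  ],
)

```text
time_s: 1.03
tcp_pos: [0.4411, -0.0739, 0.1404]
ee_rot: [[-0.467, -0.884, 0.0], [-0.884, 0.467, 0.0], [-0.0, -0.0, -1.0]]
wrist_force: [-0.1, 0.3, 0.8]
gripper_width: 0.917
gripper_force: 0.0
```

drive_tool(
  rows=[
    {"tx":0,"ty":0,"tz":0,"ax":0,"ay":0,"az":0.1,"claw":8},
    {"tx":0,"ty":0,"tz":0,"ax":0,"ay":0,"az":0.095,"claw":8},
    {"tx":0,"ty":0,"tz":0,"ax":0,"ay":0,"az":0,"claw":8},
    {"tx":0,"ty":0,"tz":0,"ax":0,"ay":0,"az":0,"claw":8},
    {"tx":0,"ty":0,"tz":0,"ax":0,"ay":0,"az":0,"claw":8},
  ],
)

```text
time_s: 1.45
tcp_pos: [0.4414, -0.0738, 0.1403]
ee_rot: [[-0.623, -0.782, -0.0], [-0.782, 0.623, -0.0], [0.0, 0.0, -1.0]]
wrist_force: [-0.2, 0.5, 1.5]
gripper_width: 0.918
gripper_force: 0.0
```

```bash
cat >> h.py <<'E'
def to(x,y,z,yaw):
    "shift in tool cm and az to reach x,y,z with closing axis yaw(deg, mod 180)"
    s=sense();R=np.array(s['ee_rot']);v=R.T@(np.array([x,y,z])-s['tcp_pos'])*100
    cur=np.degrees(np.arctan2(R[1,1],R[0,1]));dy=(yaw-cur+90)%180-90
    print(s['time_s'],'pos',np.round(s['tcp_pos'],4),'yaw',round(cur%180,1),'t cm',v.round(2),'az',round(-np.radians(dy),3),'j',np.round(s['joints'],0),'tilt',np.round(R[:,2],3),'w',round(s['gripper_width'],3),round(s['gripper_force'],1))
E
python3 - <<'E'
from h import *
s,p,W,d=look('w2');blobs(W,d,.058,.0745)
to(.4413,-.0737,.038,-38.7)
E
```

```text
1.45 [ 0.4414 -0.0738  0.1403] [ 1.14333782e+01  9.63334708e+00 -3.02960097e+01  1.74484010e-03
 -5.00724203e+01 -4.99914249e+01]
[177.  69.] 997 z 0.074 [ 0.446  -0.2074] [0.05 0.03] 42.1
[252.  85.] 745 z 0.074 [ 0.4192 -0.1747] [0.052 0.038] 38.0
[ 85. 204.] 1134 z 0.074 [ 0.579  -0.1904] [0.056 0.023] 73.2
[317. 210.] 3356 z 0.067 [ 0.44   -0.0745] [0.05 0.05] 51.8
[ 39. 226.] 1297 z 0.074 [ 0.611  -0.1992] [0.049 0.024] 76.5
1.5 pos [ 0.4414 -0.0738  0.1403] yaw 141.4 t cm [-0.000e+00  1.000e-02  1.023e+01] az 0.002 j [ 11.  10. -30.  -0. -50. -50.] tilt [-0.  0. -1.] w 0.918 0.0
```

drive_tool(
  rows=[
    {"tx":0,"ty":0,"tz":2.5,"ax":0,"ay":0,"az":0,"claw":8},
    {"tx":0,"ty":0,"tz":2.5,"ax":0,"ay":0,"az":0,"claw":8},
    {"tx":0,"ty":0,"tz":2.5,"ax":0,"ay":0,"az":0,"claw":8},
    {"tx":0,"ty":0,"tz":1.7,"ax":0,"ay":0,"az":0,"claw":8},
    {"tx":0,"ty":0,"tz":1.0,"ax":0,"ay":0,"az":0,"claw":8},
    {"tx":0,"ty":0,"tz":0,"ax":0,"ay":0,"az":0,"claw":8},
    {"tx":0,"ty":0,"tz":0,"ax":0,"ay":0,"az":0,"claw":4},
    {"tx":0,"ty":0,"tz":0,"ax":0,"ay":0,"az":0,"claw":4},
    {"tx":0,"ty":0,"tz":0,"ax":0,"ay":0,"az":0,"claw":4},
    {"tx":0,"ty":0,"tz":0,"ax":0,"ay":0,"az":0,"claw":4},
  ],
)

```text
time_s: 2.33
tcp_pos: [0.4421, -0.0736, 0.0392]
ee_rot: [[-0.625, -0.781, 0.002], [-0.781, 0.625, 0.0], [-0.002, -0.001, -1.0]]
wrist_force: [-0.1, 0.2, -0.4]
gripper_width: 0.701
gripper_force: 0.0
```

drive_tool(
  rows=[
    {"tx":0,"ty":0,"tz":0,"ax":0,"ay":0,"az":0,"claw":4},
    {"tx":0,"ty":0,"tz":-1,"ax":0,"ay":0,"az":0,"claw":4},
    {"tx":0,"ty":0,"tz":-2,"ax":0,"ay":0,"az":0,"claw":4},
    {"tx":0,"ty":0,"tz":-3,"ax":0,"ay":0,"az":0,"claw":4},
    {"tx":0,"ty":0,"tz":-3,"ax":0,"ay":0,"az":0,"claw":4},
    {"tx":0,"ty":0,"tz":-2,"ax":0,"ay":0,"az":0,"claw":4},
    {"tx":0,"ty":0,"tz":0,"ax":0,"ay":0,"az":0,"claw":4},
  ],
)

```text
time_s: 2.92
tcp_pos: [0.4442, -0.0735, 0.1528]
ee_rot: [[-0.624, -0.781, 0.01], [-0.781, 0.624, 0.001], [-0.007, -0.007, -1.0]]
wrist_force: [-0.0, 0.5, -1.9]
gripper_width: 0.571
gripper_force: 29.9
```

Run:
```python
from h import *
to(.512,.163,.15,-16)
```

```text
2.9167 pos [ 0.4442 -0.0735  0.1528] yaw 141.4 t cm [-22.71   9.47   0.37] az -0.395 j [ 11.   9. -29.   0. -51. -50.] tilt [ 0.01   0.001 -1.   ] w 0.571 29.9
```

The fingers close slower than I allowed, so the grip may have landed high. I'll check the jar in hand.

Run:
```python
from h import *
s,p,W,d=look('w3');T=(W-s['tcp_pos'])@np.array(s['ee_rot'])
m=(abs(T[...,1])<.022)&(abs(T[...,0])<.035)&(d>0)&(p.min(-1)>130)&(T[...,2]<.06)&(T[...,2]>-.08)
z=-T[...,2][m];print(m.sum(),np.percentile(z,[5,25,50,75,95]).round(4)); q=T[m];print(np.linalg.svd(q-q.mean(0))[2][2] if len(q)<5000 else 0)
print(np.median(q,0))
```

```text
2.9167 [ 0.4442 -0.0735  0.1528] [ 11.43512449   8.6928345  -29.34408139   0.07762663 -51.39043265
 -50.10014453]
7442 [-0.0235  0.011   0.0218  0.0224  0.0231]
0
[ 0.01907988 -0.00088368 -0.02182539]
```

View pics/w3.png

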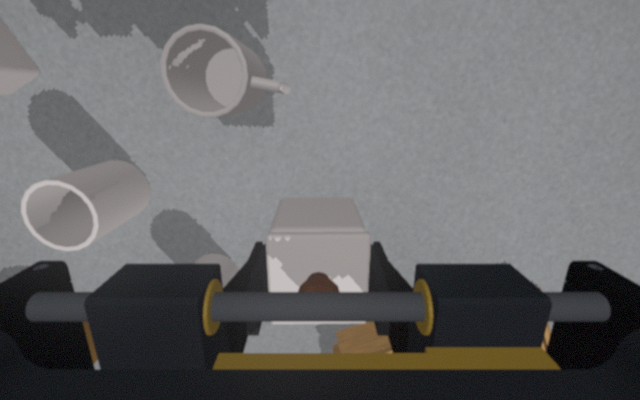

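The lid is 22 mm above the TCP, so the grip is 44 mm above the underside, which will do. I'll carry it over its nest.

drive_tool(
  rows=[
    {"tx":-1.5,"ty":0.6,"tz":0,"ax":0,"ay":0,"az":0,"claw":4},
    {"tx":-2.8,"ty":1.2,"tz":0,"ax":0,"ay":0,"az":0,"claw":4},
    {"tx":-3.0,"ty":1.25,"tz":0,"ax":0,"ay":0,"az":0,"claw":4},
    {"tx":-3.0,"ty":1.25,"tz":0,"ax":0,"ay":0,"az":0,"claw":4},
    {"tx":-3.0,"ty":1.25,"tz":0,"ax":0,"ay":0,"az":0,"claw":4},
    {"tx":-3.0,"ty":1.25,"tz":0,"ax":0,"ay":0,"az":0,"claw":4},
    {"tx":-3.0,"ty":1.25,"tz":0,"ax":0,"ay":0,"az":0,"claw":4},
    {"tx":-2.2,"ty":0.9,"tz":0,"ax":0,"ay":0,"az":0,"claw":4},
    {"tx":-1.2,"ty":0.5,"tz":0,"ax":0,"ay":0,"az":0,"claw":4},
    {"tx":0,"ty":0,"tz":0,"ax":0,"ay":0,"az":-0.05,"claw":4},
  ],
)

```text
time_s: 3.8
tcp_pos: [0.5093, 0.1645, 0.1464]
ee_rot: [[-0.583, -0.813, -0.002], [-0.813, 0.583, -0.001], [0.002, 0.001, -1.0]]
wrist_force: [0.1, -0.3, -1.4]
gripper_width: 0.575
gripper_force: 29.9
```

drive_tool(
  rows=[
    {"tx":0,"ty":0,"tz":0,"ax":0,"ay":0,"az":-0.1,"claw":4},
    {"tx":0,"ty":0,"tz":0,"ax":0,"ay":0,"az":-0.1,"claw":4},
    {"tx":0,"ty":0,"tz":0,"ax":0,"ay":0,"az":-0.1,"claw":4},
    {"tx":0,"ty":0,"tz":0,"ax":0,"ay":0,"az":-0.045,"claw":4},
    {"tx":0,"ty":0,"tz":0,"ax":0,"ay":0,"az":0,"claw":4},
    {"tx":0,"ty":0,"tz":0,"ax":0,"ay":0,"az":0,"claw":4},
  ],
)

```text
time_s: 4.3
tcp_pos: [0.5086, 0.1618, 0.1472]
ee_rot: [[-0.278, -0.96, -0.002], [-0.96, 0.278, -0.001], [0.002, 0.002, -1.0]]
wrist_force: [0.2, 0.1, -1.6]
gripper_width: 0.572
gripper_force: 29.9
```

Run:
```python
from h import *
s,p,W,d=look('w4')
to(.512,.163,.054,-16)
for n in('side','scene'):
    q,dd=capture(n);cv2.imwrite(f'pics/{n}4.png',q[:,:,::-1])
a=cv2.imread('pics/side4.png')[150:310,220:420];a=cv2.resize(a,(500,400));b=cv2.resize(p[:,:,::-1],(500,312))
o=np.zeros((600,800,3),np.uint8);o[:400,:400]=cv2.resize(a,(400,400),interpolation=2)[:, :];o[:250,400:]=cv2.resize(b,(400,250))
c=cv2.imread('pics/scene4.png')[130:270,280:450];o[260:590,400:]=cv2.resize(c,(400,330),interpolation=2)
cv2.imwrite('pics/c4.png',o)
```

```text
4.3 [0.5086 0.1618 0.1472] [ 3.50507647e+01  1.72699356e+01 -1.84618444e+01 -3.31019080e-02
 -5.44198480e+01 -5.11926125e+01]
4.35 pos [0.5088 0.1619 0.1474] yaw 163.9 t cm [-0.21 -0.29  9.34] az -0.003 j [ 35.  17. -18.  -0. -54. -51.] tilt [-0.002 -0.001 -1.   ] w 0.574 29.9
```

View pics/c4.png

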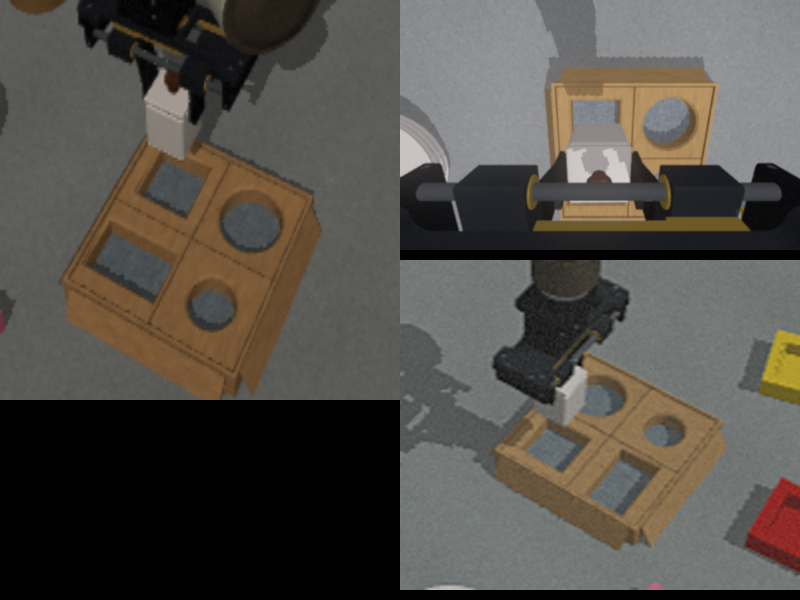

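The layout is confirmed: square at crop (170,185), big round (250,220), oblong (130,260), small round (212,303). I'll measure the rims from the wrist view by casting the hole contours onto the z = 34 mm plane.

```bash
cat >> h.py <<'E'
def rims(tag,cx=.478,cy=.227):
    f=np.load(f'pics/{tag}.npz');s=dict(ee_rot=f['R'],tcp_pos=f['t']);d=f['d'];W=cloud('wrist',f['p'],d,s)
    U=cloud('wrist',f['p'],np.ones_like(d),s);C=s['ee_rot']@camera_params('wrist')['tool_from_camera'][:3,3]+s['tcp_pos'];D=U-C
    Q=C+D*((.034-C[2])/D[...,2])[...,None]   # ray hits on the rim plane
    m=((d>0)&(W[...,2]<.030)&(abs(Q[...,0]-cx)+abs(Q[...,1]-cy)<.14)).astype(np.uint8)
    for c in cv2.findContours(m,cv2.RETR_EXTERNAL,cv2.CHAIN_APPROX_NONE)[0]:
        if cv2.contourArea(c)<800: continue
        P=Q[c[:,0,1],c[:,0,0],:2].astype(np.float32)
        e=cv2.fitEllipse(P);r=cv2.minAreaRect(P)
        print(c[:,0].mean(0).round(),'ell',np.round(e[0],4),np.round(e[1],3),'rect',np.round(r[0],4),np.round(r[1],3),round(r[2],1))
    t=(d>0)&(abs(W[...,2]-.036)<.008)&(abs(W[...,0]-cx)<.16)&(abs(W[...,1]-cy)<.16)
    print('walltop',[np.round(a,4) for a in cv2.minAreaRect(W[t][:,:2].astype(np.float32))])
E
python3 -c "
from h import *
rims('w4')"
```

```text
[429. 201.] ell [0.4136 0.1904] [0.064 0.076] rect [0.4154 0.1926] [0.061 0.075] 45.0
[313. 183.] ell [0.5052 0.1463] [0.039 0.075] rect [0.5083 0.1441] [0.041 0.075] 86.4
walltop [array([0.4768, 0.2227]), array([0.2281, 0.2272]), np.float64(73.8127)]
```

drive_tool(
  rows=[
    {"tx":0,"ty":-0.33,"tz":0,"ax":0,"ay":0,"az":0,"claw":4},
    {"tx":0,"ty":0,"tz":1.5,"ax":0,"ay":0,"az":0,"claw":4},
    {"tx":0,"ty":0,"tz":2,"ax":0,"ay":0,"az":0,"claw":4},
    {"tx":0,"ty":0,"tz":2,"ax":0,"ay":0,"az":0,"claw":4},
    {"tx":0,"ty":0,"tz":1.5,"ax":0,"ay":0,"az":0,"claw":4},
    {"tx":0,"ty":0,"tz":1.0,"ax":0,"ay":0,"az":0,"claw":4},
    {"tx":0,"ty":0,"tz":0.6,"ax":0,"ay":0,"az":0,"claw":4},
    {"tx":0,"ty":0,"tz":0.4,"ax":0,"ay":0,"az":0,"claw":4},
    {"tx":0,"ty":0,"tz":0,"ax":0,"ay":0,"az":0,"claw":4},
    {"tx":0,"ty":0,"tz":0,"ax":0,"ay":0,"az":0,"claw":4},
  ],
)

```text
time_s: 5.28
tcp_pos: [0.5132, 0.1619, 0.0589]
ee_rot: [[-0.276, -0.961, 0.001], [-0.961, 0.276, 0.0], [-0.001, -0.001, -1.0]]
wrist_force: [-0.0, -0.1, -1.9]
gripper_width: 0.573
gripper_force: 29.9
```

drive_tool(
  rows=[
    {"tx":0,"ty":0,"tz":0.25,"ax":0,"ay":0,"az":0,"claw":4},
    {"tx":0,"ty":0,"tz":0.2,"ax":0,"ay":0,"az":0,"claw":4},
    {"tx":0,"ty":0,"tz":0,"ax":0,"ay":0,"az":0,"claw":4},
    {"tx":0,"ty":0,"tz":0,"ax":0,"ay":0,"az":0,"claw":4},
  ],
)

```text
time_s: 5.62
tcp_pos: [0.5127, 0.1616, 0.054]
ee_rot: [[-0.276, -0.961, 0.0], [-0.961, 0.276, 0.0], [-0.0, -0.0, -1.0]]
wrist_force: [0.2, 0.4, -2.1]
gripper_width: 0.568
gripper_force: 29.9
```

drive_tool(
  rows=[
    {"tx":0,"ty":0,"tz":0.1,"ax":0,"ay":0,"az":0,"claw":4},
    {"tx":0,"ty":0,"tz":0,"ax":0,"ay":0,"az":0,"claw":7.5},
    {"tx":0,"ty":0,"tz":0,"ax":0,"ay":0,"az":0,"claw":7.5},
    {"tx":0,"ty":0,"tz":0,"ax":0,"ay":0,"az":0,"claw":7.5},
    {"tx":0,"ty":0,"tz":0,"ax":0,"ay":0,"az":0,"claw":7.5},
    {"tx":0,"ty":0,"tz":0,"ax":0,"ay":0,"az":0,"claw":7.5},
    {"tx":0,"ty":0,"tz":0,"ax":0,"ay":0,"az":0,"claw":7.5},
    {"tx":0,"ty":0,"tz":-2,"ax":0,"ay":0,"az":0,"claw":8},
    {"tx":0,"ty":0,"tz":-4,"ax":0,"ay":0,"az":0,"claw":8},
    {"tx":0,"ty":0,"tz":-4,"ax":0,"ay":0,"az":0,"claw":8},
  ],
)

```text
time_s: 6.45
tcp_pos: [0.5116, 0.1609, 0.1526]
ee_rot: [[-0.276, -0.961, -0.004], [-0.961, 0.276, -0.003], [0.004, 0.003, -1.0]]
wrist_force: [1.4, 0.9, 0.3]
gripper_width: 0.909
gripper_force: 0.0
```

drive_tool(
  rows=[
    {"tx":0,"ty":0,"tz":-4,"ax":0,"ay":0,"az":0,"claw":8.5},
    {"tx":0,"ty":0,"tz":-4,"ax":0,"ay":0,"az":0,"claw":8.5},
    {"tx":0,"ty":0,"tz":-2,"ax":0,"ay":0,"az":0,"claw":8.5},
    {"tx":0,"ty":0,"tz":0,"ax":0,"ay":0,"az":0,"claw":8.5},
    {"tx":0,"ty":0,"tz":0,"ax":0,"ay":0,"az":0,"claw":8.5},
  ],
)

```text
time_s: 6.87
tcp_pos: [0.5128, 0.1619, 0.2541]
ee_rot: [[-0.276, -0.961, 0.002], [-0.961, 0.276, 0.002], [-0.003, -0.002, -1.0]]
wrist_force: [-0.9, 0.6, -0.8]
gripper_width: 0.979
gripper_force: 0.0
```

Run:
```python
from h import *
s,p,W,d=look('w5')
rims('w5');print('objs');blobs(W,d,.055,.0745)
to(.52,-.22,.30,0)
```

```text
6.8667 [0.5128 0.1619 0.2541] [ 3.47918568e+01  1.21792806e+01 -8.96598417e+00 -2.67487070e-02
 -6.86710063e+01 -5.08330007e+01]
[319. 248.] ell [0.537 0.259] [0.062 0.106] rect [0.5411 0.26  ] [0.057 0.092] 74.0
[404. 173.] ell [0.4134 0.1909] [0.064 0.076] rect [0.4154 0.1929] [0.061 0.075] 45.0
walltop [array([0.4751, 0.223 ]), array([0.2282, 0.2308]), np.float64(73.7471)]
objs
[173.   2.] 164 z 0.066 [ 0.5982 -0.0421] [0.004 0.027] 78.5
[318. 157.] 132 z 0.074 [0.5049 0.1385] [0.001 0.047] 74.1
6.9167 pos [0.5121 0.1615 0.2524] yaw 163.9 t cm [ 36.44 -11.31  -4.77] az -0.28 j [ 35.  12.  -9.  -0. -69. -51.] tilt [-0.001  0.    -1.   ] w 0.977 0.0
```

View pics/w5.png

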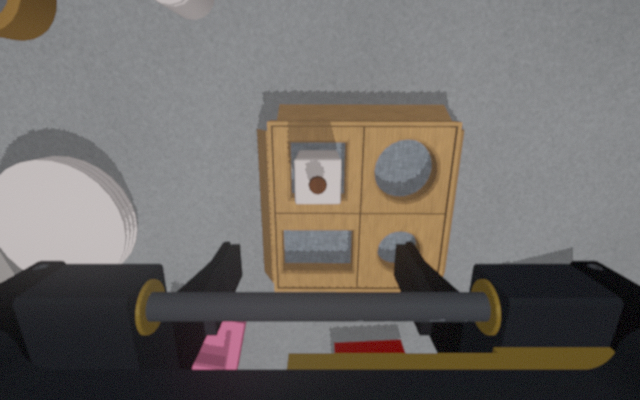

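The square jar stands in the square cut-out (318,180). The carton centre refines to (.4755,.224), which puts the big round at (.410,.188), small round at (.439,.2895) and oblong at (.541,.260). Now a look from above the remaining pieces.

drive_tool(
  rows=[
    {"tx":3.64,"ty":-1.13,"tz":-0.48,"ax":0,"ay":0,"az":0,"claw":8},
    {"tx":3.64,"ty":-1.13,"tz":-0.48,"ax":0,"ay":0,"az":0,"claw":8},
    {"tx":3.64,"ty":-1.13,"tz":-0.48,"ax":0,"ay":0,"az":0,"claw":8},
    {"tx":3.64,"ty":-1.13,"tz":-0.48,"ax":0,"ay":0,"az":0,"claw":8},
    {"tx":3.64,"ty":-1.13,"tz":-0.48,"ax":0,"ay":0,"az":0,"claw":8},
    {"tx":3.64,"ty":-1.13,"tz":-0.48,"ax":0,"ay":0,"az":0,"claw":8},
    {"tx":3.64,"ty":-1.13,"tz":-0.48,"ax":0,"ay":0,"az":0,"claw":8},
    {"tx":3.64,"ty":-1.13,"tz":-0.48,"ax":0,"ay":0,"az":0,"claw":8},
    {"tx":3.64,"ty":-1.13,"tz":-0.48,"ax":0,"ay":0,"az":0,"claw":8},
    {"tx":3.64,"ty":-1.13,"tz":-0.48,"ax":0,"ay":0,"az":0,"claw":8},
  ],
)

```text
time_s: 7.75
tcp_pos: [0.5195, -0.2211, 0.2987]
ee_rot: [[-0.276, -0.961, -0.004], [-0.961, 0.276, 0.001], [0.0, 0.004, -1.0]]
wrist_force: [1.2, 1.6, -0.5]
gripper_width: 0.92
gripper_force: 0.0
```

drive_tool(
  rows=[
    {"tx":0,"ty":0,"tz":0,"ax":0,"ay":0,"az":-0.12,"claw":8},
    {"tx":0,"ty":0,"tz":0,"ax":0,"ay":0,"az":-0.12,"claw":8},
    {"tx":0,"ty":0,"tz":0,"ax":0,"ay":0,"az":-0.04,"claw":8},
    {"tx":0,"ty":0,"tz":0,"ax":0,"ay":0,"az":0,"claw":8},
    {"tx":0,"ty":0,"tz":0,"ax":0,"ay":0,"az":0,"claw":8},
  ],
)

```text
time_s: 8.17
tcp_pos: [0.5201, -0.2194, 0.299]
ee_rot: [[-0.002, -1.0, -0.004], [-1.0, 0.002, 0.001], [-0.001, 0.004, -1.0]]
wrist_force: [0.2, 0.0, 0.0]
gripper_width: 0.919
gripper_force: 0.0
```

Run:
```python
from h import *
s,p,W,d=look('w6')
blobs(W,d,.03,.095);print('lids');blobs(W,d,.060,.0765,top=.008)
print('rims');blobs(W,d,.080,.092)
to(.598,-.195,.12,0)
```

```text
8.1667 [ 0.5201 -0.2194  0.299 ] [-6.43468106e+00  1.36923719e+01 -5.79189040e-01 -2.00947405e-02
 -7.59374078e+01  6.35280320e+00]
[259.  52.] 3107 z 0.071 [ 0.5848 -0.3525] [0.076 0.043] 79.5
[377.  56.] 1158 z 0.081 [ 0.4511 -0.3498] [0.037 0.036] 58.5
[382. 188.] 1576 z 0.086 [ 0.4392 -0.1999] [0.057 0.057] 78.5
[254. 190.] 1505 z 0.086 [ 0.5963 -0.1963] [0.057 0.057] 86.7
[126. 232.] 2413 z 0.049 [ 0.7847 -0.1279] [0.101 0.09 ] 0.6
[265. 273.] 1349 z 0.084 [ 0.5927 -0.0678] [0.016 0.018] 86.8
lids
[258.  52.] 2866 z 0.071 [ 0.5848 -0.3525] [0.076 0.043] 79.5
[376.  56.] 409 z 0.076 [ 0.4512 -0.35  ] [0.036 0.037] 3.4
[371. 172.] 134 z 0.076 [ 0.4508 -0.2149] [0.054 0.019] 37.4
[266. 175.] 143 z 0.076 [ 0.5834 -0.2116] [0.016 0.052] 49.8
[390. 198.] 214 z 0.076 [ 0.4314 -0.1903] [0.05  0.027] 39.2
[247. 201.] 213 z 0.076 [ 0.6032 -0.1852] [0.026 0.05 ] 57.8
[264. 276.] 806 z 0.067 [ 0.5924 -0.0709] [0.045 0.053] 89.3
rims
[380.  53.] 165 z 0.082 [ 0.4524 -0.3513] [0.018 0.018] 86.7
[384. 189.] 527 z 0.086 [ 0.4391 -0.1998] [0.057 0.057] 5.2
[252. 193.] 517 z 0.086 [ 0.5965 -0.1964] [0.056 0.057] 89.5
[262. 286.] 137 z 0.084 [ 0.593  -0.0677] [0.016 0.018] 86.8
8.2167 pos [ 0.5202 -0.2193  0.2994] yaw 179.9 t cm [-2.43 -7.82 17.92] az -0.001 j [ -6.  14.  -1.  -0. -76.   6.] tilt [-0.003  0.001 -1.   ] w 0.916 0.0
```

View pics/w6.png

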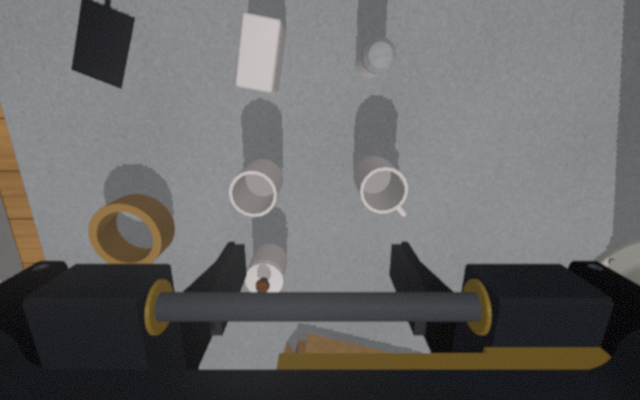

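The picture shows the tumbler at (253,193) with no handle, the mug at (384,190) with its handle at (402,211), the round jar at (263,280), the box at (260,53) and the shaker at (379,55). I'll take the tumbler at (.5964,−.1963).

drive_tool(
  rows=[
    {"tx":-0.46,"ty":-1.53,"tz":3.2,"ax":0,"ay":0,"az":0,"claw":8},
    {"tx":-0.46,"ty":-1.53,"tz":3.2,"ax":0,"ay":0,"az":0,"claw":8},
    {"tx":-0.46,"ty":-1.53,"tz":3.2,"ax":0,"ay":0,"az":0,"claw":8},
    {"tx":-0.46,"ty":-1.53,"tz":3.2,"ax":0,"ay":0,"az":0,"claw":8},
    {"tx":-0.46,"ty":-1.53,"tz":3.2,"ax":0,"ay":0,"az":0,"claw":8},
    {"tx":0,"ty":0,"tz":0,"ax":0,"ay":0,"az":0,"claw":8},
    {"tx":0,"ty":0,"tz":0,"ax":0,"ay":0,"az":0,"claw":8},
  ],
)

```text
time_s: 8.8
tcp_pos: [0.5961, -0.1958, 0.1381]
ee_rot: [[0.0, -1.0, -0.006], [-1.0, -0.0, 0.0], [-0.0, 0.006, -1.0]]
wrist_force: [0.5, -0.9, 1.0]
gripper_width: 0.918
gripper_force: 0.0
```

drive_tool(
  rows=[
    {"tx":0,"ty":0,"tz":2.5,"ax":0,"ay":0,"az":0,"claw":8},
    {"tx":0,"ty":0,"tz":2.5,"ax":0,"ay":0,"az":0,"claw":8},
    {"tx":0,"ty":0,"tz":2.5,"ax":0,"ay":0,"az":0,"claw":8},
    {"tx":0,"ty":0,"tz":1.6,"ax":0,"ay":0,"az":0,"claw":8},
    {"tx":0,"ty":0,"tz":0.6,"ax":0,"ay":0,"az":0,"claw":8},
    {"tx":0,"ty":0,"tz":0,"ax":0,"ay":0,"az":0,"claw":5},
    {"tx":0,"ty":0,"tz":0,"ax":0,"ay":0,"az":0,"claw":5},
    {"tx":0,"ty":0,"tz":0,"ax":0,"ay":0,"az":0,"claw":5},
    {"tx":0,"ty":0,"tz":0,"ax":0,"ay":0,"az":0,"claw":5},
    {"tx":0,"ty":0,"tz":0,"ax":0,"ay":0,"az":0,"claw":5},
  ],
)

```text
time_s: 9.63
tcp_pos: [0.598, -0.1966, 0.0457]
ee_rot: [[0.0, -1.0, 0.003], [-1.0, -0.0, -0.001], [0.001, -0.003, -1.0]]
wrist_force: [-1.0, 0.8, 4.9]
gripper_width: 0.659
gripper_force: 30.0
```

drive_tool(
  rows=[
    {"tx":0,"ty":0,"tz":0,"ax":0,"ay":0,"az":0,"claw":5},
    {"tx":0,"ty":0,"tz":0,"ax":0,"ay":0,"az":0,"claw":5},
    {"tx":0,"ty":0,"tz":0,"ax":0,"ay":0,"az":0,"claw":5},
  ],
)

```text
time_s: 9.88
tcp_pos: [0.598, -0.1966, 0.0457]
ee_rot: [[0.0, -1.0, 0.002], [-1.0, -0.0, -0.001], [0.001, -0.002, -1.0]]
wrist_force: [-1.4, 0.2, 6.5]
gripper_width: 0.655
gripper_force: 30.0
```

drive_tool(
  rows=[
    {"tx":0,"ty":0,"tz":-1,"ax":0,"ay":0,"az":0,"claw":5},
    {"tx":0,"ty":0,"tz":-2,"ax":0,"ay":0,"az":0,"claw":5},
    {"tx":0,"ty":0,"tz":-3,"ax":0,"ay":0,"az":0,"claw":5},
    {"tx":0,"ty":0,"tz":-3,"ax":0,"ay":0,"az":0,"claw":5},
    {"tx":0,"ty":0,"tz":-3,"ax":0,"ay":0,"az":0,"claw":5},
    {"tx":0,"ty":0,"tz":-2,"ax":0,"ay":0,"az":0,"claw":5},
    {"tx":0,"ty":0,"tz":0,"ax":0,"ay":0,"az":0,"claw":5},
  ],
)

```text
time_s: 10.47
tcp_pos: [0.5997, -0.1971, 0.1896]
ee_rot: [[0.001, -1.0, 0.01], [-1.0, -0.001, -0.002], [0.002, -0.01, -1.0]]
wrist_force: [0.9, -0.2, -1.9]
gripper_width: 0.66
gripper_force: 30.0
```

```bash
cat >> h.py <<'E'
def held():
    "topmost thing between the pads, mm above TCP and its middle in tool axes"
    s=sense();p,d=capture('wrist');W=cloud('wrist',p,d,s);T=(W-s['tcp_pos'])@np.array(s['ee_rot'])
    m=(abs(T[...,1])<.03)&(abs(T[...,0])<.05)&(d>0)&(p.min(-1)>120)&(T[...,2]<0)&(T[...,2]>-.06)
    zt=np.percentile(-T[...,2][m],97);q=T[m];q=q[-q[:,2]>zt-.003]
    print('held top',(zt*1e3).round(1),'n',len(q),'x',q[:,0].min(),q[:,0].max(),'y',q[:,1].min(),q[:,1].max())
E
python3 - <<'E'
from h import *
held();to(.410,.188,.17,0)
E
```

```text
held top 39.7 n 2662 x -0.028152515292384533 0.02853511401822404 y -0.026695868536234135 0.028819473929942493
10.5167 pos [ 0.5982 -0.1965  0.1864] yaw 180.0 t cm [-38.44  18.83   1.53] az -0.0 j [ -3.  24.  -2.  -0. -64.   3.] tilt [ 0.005 -0.    -1.   ] w 0.662 30.0
```

drive_tool(
  rows=[
    {"tx":-1.5,"ty":0.7,"tz":0,"ax":0,"ay":0,"az":0,"claw":5},
    {"tx":-3,"ty":1.5,"tz":0,"ax":0,"ay":0,"az":0,"claw":5},
    {"tx":-3.5,"ty":1.7,"tz":0,"ax":0,"ay":0,"az":0,"claw":5},
    {"tx":-3.5,"ty":1.7,"tz":0,"ax":0,"ay":0,"az":0,"claw":5},
    {"tx":-3.5,"ty":1.7,"tz":0,"ax":0,"ay":0,"az":0,"claw":5},
    {"tx":-3.5,"ty":1.7,"tz":0,"ax":0,"ay":0,"az":0,"claw":5},
    {"tx":-3.5,"ty":1.7,"tz":0,"ax":0,"ay":0,"az":0,"claw":5},
    {"tx":-3.5,"ty":1.7,"tz":0,"ax":0,"ay":0,"az":0,"claw":5},
    {"tx":-3.5,"ty":1.7,"tz":0,"ax":0,"ay":0,"az":0,"claw":5},
    {"tx":-3.5,"ty":1.7,"tz":0,"ax":0,"ay":0,"az":0,"claw":5},
  ],
)

```text
time_s: 11.35
tcp_pos: [0.4365, 0.1292, 0.1818]
ee_rot: [[-0.001, -1.0, -0.004], [-1.0, 0.001, -0.002], [0.002, 0.004, -1.0]]
wrist_force: [1.0, 0.4, -3.0]
gripper_width: 0.66
gripper_force: 30.0
```

drive_tool(
  rows=[
    {"tx":-3,"ty":1.5,"tz":0,"ax":0,"ay":0,"az":0,"claw":5},
    {"tx":-2,"ty":1,"tz":0,"ax":0,"ay":0,"az":0,"claw":5},
    {"tx":-0.94,"ty":0.53,"tz":0,"ax":0,"ay":0,"az":0,"claw":5},
    {"tx":0,"ty":0,"tz":0,"ax":0,"ay":0,"az":0,"claw":5},
    {"tx":0,"ty":0,"tz":0,"ax":0,"ay":0,"az":0,"claw":5},
  ],
)

```text
time_s: 11.77
tcp_pos: [0.408, 0.1874, 0.1827]
ee_rot: [[0.001, -1.0, -0.002], [-1.0, -0.001, -0.002], [0.002, 0.002, -1.0]]
wrist_force: [0.1, 0.0, -2.9]
gripper_width: 0.659
gripper_force: 30.0
```

Run:
```python
from h import *
s,p,W,d=look('w7');held();rims('w7');to(.410,.188,.056,0)
```

```text
11.7667 [0.408  0.1874 0.1827] [ 4.55093102e+01  6.95416602e+00 -2.64395809e+01 -2.55780769e-02
 -5.67751936e+01 -4.54490342e+01]
held top 39.7 n 2654 x -0.028485016191790436 0.028390647543147865 y -0.026773675869568355 0.0289350870966981
[192. 250.] ell [0.5373 0.2544] [0.054 0.106] rect [0.5402 0.2595] [0.058 0.091] 73.2
[309. 184.] ell [0.4149 0.1824] [0.055 0.071] rect [0.4116 0.1777] [0.074 0.053] 4.6
[230. 156.] ell [0.5173 0.1714] [0.068 0.101] rect [0.5033 0.1609] [0.067 0.053] 73.2
walltop [array([0.4749, 0.223 ]), array([0.2277, 0.2307]), np.float64(73.7475)]
11.8667 pos [0.4087 0.1869 0.1831] yaw 179.9 t cm [-0.13 -0.15 12.71] az -0.001 j [ 45.   7. -26.  -0. -57. -45.] tilt [-0.001 -0.001 -1.   ] w 0.663 30.0
```

drive_tool(
  rows=[
    {"tx":-0.1,"ty":-0.15,"tz":1,"ax":0,"ay":0,"az":0,"claw":5},
    {"tx":0,"ty":0,"tz":2.5,"ax":0,"ay":0,"az":0,"claw":5},
    {"tx":0,"ty":0,"tz":2.5,"ax":0,"ay":0,"az":0,"claw":5},
    {"tx":0,"ty":0,"tz":2.2,"ax":0,"ay":0,"az":0,"claw":5},
    {"tx":0,"ty":0,"tz":1.8,"ax":0,"ay":0,"az":0,"claw":5},
    {"tx":0,"ty":0,"tz":1.2,"ax":0,"ay":0,"az":0,"claw":5},
    {"tx":0,"ty":0,"tz":0.7,"ax":0,"ay":0,"az":0,"claw":5},
    {"tx":0,"ty":0,"tz":0.4,"ax":0,"ay":0,"az":0,"claw":5},
    {"tx":0,"ty":0,"tz":0,"ax":0,"ay":0,"az":0,"claw":5},
    {"tx":0,"ty":0,"tz":0,"ax":0,"ay":0,"az":0,"claw":5},
  ],
)

```text
time_s: 12.7
tcp_pos: [0.411, 0.1889, 0.0613]
ee_rot: [[-0.0, -1.0, 0.001], [-1.0, 0.0, 0.001], [-0.001, -0.001, -1.0]]
wrist_force: [0.3, -0.1, -2.4]
gripper_width: 0.658
gripper_force: 30.0
```

drive_tool(
  rows=[
    {"tx":0,"ty":0,"tz":0.3,"ax":0,"ay":0,"az":0,"claw":5},
    {"tx":0,"ty":0,"tz":0.25,"ax":0,"ay":0,"az":0,"claw":5},
    {"tx":0,"ty":0,"tz":0,"ax":0,"ay":0,"az":0,"claw":5},
    {"tx":0,"ty":0,"tz":0,"ax":0,"ay":0,"az":0,"claw":5},
  ],
)

```text
time_s: 13.03
tcp_pos: [0.4106, 0.1893, 0.0557]
ee_rot: [[0.0, -1.0, 0.001], [-1.0, -0.0, 0.001], [-0.001, -0.001, -1.0]]
wrist_force: [0.6, -0.6, -0.9]
gripper_width: 0.665
gripper_force: 30.0
```

drive_tool(
  rows=[
    {"tx":0,"ty":0,"tz":0.1,"ax":0,"ay":0,"az":0,"claw":7.6},
    {"tx":0,"ty":0,"tz":0,"ax":0,"ay":0,"az":0,"claw":7.6},
    {"tx":0,"ty":0,"tz":0,"ax":0,"ay":0,"az":0,"claw":7.6},
    {"tx":0,"ty":0,"tz":0,"ax":0,"ay":0,"az":0,"claw":7.6},
    {"tx":0,"ty":0,"tz":0,"ax":0,"ay":0,"az":0,"claw":7.6},
    {"tx":0,"ty":0,"tz":0,"ax":0,"ay":0,"az":0,"claw":7.6},
    {"tx":0,"ty":0,"tz":-1.5,"ax":0,"ay":0,"az":0,"claw":7.6},
    {"tx":0,"ty":0,"tz":-3,"ax":0,"ay":0,"az":0,"claw":7.6},
    {"tx":0,"ty":0,"tz":-4,"ax":0,"ay":0,"az":0,"claw":7.6},
    {"tx":0,"ty":0,"tz":-4,"ax":0,"ay":0,"az":0,"claw":7.6},
  ],
)

```text
time_s: 13.87
tcp_pos: [0.4097, 0.1883, 0.1803]
ee_rot: [[0.0, -1.0, -0.002], [-1.0, -0.0, -0.002], [0.002, 0.002, -1.0]]
wrist_force: [0.2, 1.1, 0.0]
gripper_width: 0.876
gripper_force: 0.0
```

Run:
```python
from h import *
s,p,W,d=look('w8');blobs(W,d,.05,.1);rims('w8');to(.5848,-.3525,.18,79.5-90)
```

```text
13.8667 [0.4097 0.1883 0.1803] [ 4.54391891e+01  7.27832807e+00 -2.64478704e+01  5.62400652e-04
 -5.64225420e+01 -4.54386270e+01]
[197. 169.] 4075 z 0.093 [0.512  0.1615] [0.018 0.019] 82.9
[316. 209.] 2761 z 0.096 [0.4093 0.1898] [0.057 0.057] 34.9
[289. 277.] ell [0.4393 0.2843] [0.043 0.057] rect [0.4391 0.2823] [0.04  0.054] 89.9
[185. 248.] ell [0.5438 0.2536] [0.058 0.088] rect [0.5443 0.2579] [0.057 0.082] 72.9
[316. 197.] ell [0.4095 0.1964] [0.032 0.046] rect [0.4093 0.1955] [0.04  0.038] 40.4
[231. 155.] ell [0.5184 0.1723] [0.068 0.104] rect [0.5031 0.161 ] [0.068 0.052] 74.5
walltop [array([0.4749, 0.2233]), array([0.2281, 0.2308]), np.float64(73.734)]
13.9167 pos [0.4145 0.1914 0.1892] yaw 0.1 t cm [ 54.44 -16.88   0.71] az 0.186 j [ 45.   7. -26.   0. -57. -45.] tilt [ 0.013  0.008 -1.   ] w 0.875 0.0
```

The tumbler is seated (rim at z .096, 2 mm off axis), and the square jar sits at about the right place too. Next is the oblong box.

drive_tool(
  rows=[
    {"tx":3.7,"ty":-1.2,"tz":0,"ax":0,"ay":0,"az":0,"claw":7.6},
    {"tx":3.7,"ty":-1.2,"tz":0,"ax":0,"ay":0,"az":0,"claw":7.6},
    {"tx":3.7,"ty":-1.2,"tz":0,"ax":0,"ay":0,"az":0,"claw":7.6},
    {"tx":3.7,"ty":-1.2,"tz":0,"ax":0,"ay":0,"az":0,"claw":7.6},
    {"tx":3.7,"ty":-1.2,"tz":0,"ax":0,"ay":0,"az":0,"claw":7.6},
    {"tx":3.7,"ty":-1.2,"tz":0,"ax":0,"ay":0,"az":0,"claw":7.6},
    {"tx":3.7,"ty":-1.2,"tz":0,"ax":0,"ay":0,"az":0,"claw":7.6},
    {"tx":3.7,"ty":-1.2,"tz":0,"ax":0,"ay":0,"az":0,"claw":7.6},
    {"tx":3.7,"ty":-1.2,"tz":0,"ax":0,"ay":0,"az":0,"claw":7.6},
    {"tx":3.7,"ty":-1.2,"tz":0,"ax":0,"ay":0,"az":0,"claw":7.6},
  ],
)

```text
time_s: 14.75
tcp_pos: [0.5305, -0.1831, 0.1791]
ee_rot: [[-0.0, -1.0, -0.0], [-1.0, 0.0, 0.0], [-0.0, 0.0, -1.0]]
wrist_force: [1.4, 0.3, -0.3]
gripper_width: 0.87
gripper_force: 0.0
```

drive_tool(
  rows=[
    {"tx":3.42,"ty":-1.1,"tz":0,"ax":0,"ay":0,"az":0,"claw":7},
    {"tx":3.42,"ty":-1.1,"tz":0,"ax":0,"ay":0,"az":0,"claw":7},
    {"tx":3.42,"ty":-1.1,"tz":0,"ax":0,"ay":0,"az":0,"claw":7},
    {"tx":3.42,"ty":-1.1,"tz":0,"ax":0,"ay":0,"az":0,"claw":7},
    {"tx":3.42,"ty":-1.1,"tz":0,"ax":0,"ay":0,"az":0,"claw":7},
    {"tx":0,"ty":0,"tz":0,"ax":0,"ay":0,"az":0.1,"claw":7},
    {"tx":0,"ty":0,"tz":0,"ax":0,"ay":0,"az":0.085,"claw":7},
    {"tx":0,"ty":0,"tz":0,"ax":0,"ay":0,"az":0,"claw":7},
    {"tx":0,"ty":0,"tz":0,"ax":0,"ay":0,"az":0,"claw":7},
  ],
)

```text
time_s: 15.5
tcp_pos: [0.5851, -0.3521, 0.1787]
ee_rot: [[-0.182, -0.983, -0.001], [-0.983, 0.182, 0.0], [-0.0, 0.001, -1.0]]
wrist_force: [0.6, -0.5, 0.3]
gripper_width: 0.806
gripper_force: 0.0
```

Run:
```python
from h import *
s,p,W,d=look('w9');blobs(W,d,.055,.0765,top=.006);to(.5848,-.3525,.038,79.5-90)
```

```text
15.5 [ 0.5851 -0.3521  0.1787] [-1.75067781e+01  2.93833847e+01  5.95981150e+00 -5.32876885e-03
 -6.66277738e+01  7.02203892e+00]
[462. 171.] 869 z 0.076 [ 0.4513 -0.3505] [0.037 0.037] 46.7
[317. 197.] 3986 z 0.071 [ 0.5845 -0.3528] [0.075 0.042] 79.7
15.55 pos [ 0.5852 -0.3518  0.1791] yaw 169.5 t cm [ 0.07  0.03 14.11] az 0.001 j [-17.  29.   6.  -0. -67.   7.] tilt [-0.  0. -1.] w 0.8 0.0
```

drive_tool(
  rows=[
    {"tx":0.07,"ty":0.03,"tz":3,"ax":0,"ay":0,"az":0,"claw":7},
    {"tx":0,"ty":0,"tz":3,"ax":0,"ay":0,"az":0,"claw":7},
    {"tx":0,"ty":0,"tz":3,"ax":0,"ay":0,"az":0,"claw":7},
    {"tx":0,"ty":0,"tz":2.5,"ax":0,"ay":0,"az":0,"claw":7},
    {"tx":0,"ty":0,"tz":1.6,"ax":0,"ay":0,"az":0,"claw":7},
    {"tx":0,"ty":0,"tz":0.9,"ax":0,"ay":0,"az":0,"claw":7},
    {"tx":0,"ty":0,"tz":0,"ax":0,"ay":0,"az":0,"claw":7},
    {"tx":0,"ty":0,"tz":0,"ax":0,"ay":0,"az":0,"claw":3.5},
    {"tx":0,"ty":0,"tz":0,"ax":0,"ay":0,"az":0,"claw":3.5},
  ],
)

```text
time_s: 16.3
tcp_pos: [0.5862, -0.353, 0.0412]
ee_rot: [[-0.183, -0.983, 0.003], [-0.983, 0.183, -0.001], [0.001, -0.003, -1.0]]
wrist_force: [0.8, -0.8, 0.1]
gripper_width: 0.726
gripper_force: 0.0
```

drive_tool(
  rows=[
    {"tx":0,"ty":0,"tz":0,"ax":0,"ay":0,"az":0,"claw":3.5},
    {"tx":0,"ty":0,"tz":0,"ax":0,"ay":0,"az":0,"claw":3.5},
    {"tx":0,"ty":0,"tz":0,"ax":0,"ay":0,"az":0,"claw":3.5},
    {"tx":0,"ty":0,"tz":0,"ax":0,"ay":0,"az":0,"claw":3.5},
    {"tx":0,"ty":0,"tz":0,"ax":0,"ay":0,"az":0,"claw":3.5},
    {"tx":0,"ty":0,"tz":0,"ax":0,"ay":0,"az":0,"claw":3.5},
    {"tx":0,"ty":0,"tz":0,"ax":0,"ay":0,"az":0,"claw":3.5},
    {"tx":0,"ty":0,"tz":0,"ax":0,"ay":0,"az":0,"claw":3.5},
  ],
)

```text
time_s: 16.97
tcp_pos: [0.5855, -0.3529, 0.0403]
ee_rot: [[-0.184, -0.983, 0.001], [-0.983, 0.184, -0.001], [0.001, -0.001, -1.0]]
wrist_force: [0.1, 1.3, 4.9]
gripper_width: 0.479
gripper_force: 30.0
```

drive_tool(
  rows=[
    {"tx":0,"ty":0,"tz":-1,"ax":0,"ay":0,"az":0,"claw":3.5},
    {"tx":0,"ty":0,"tz":-2,"ax":0,"ay":0,"az":0,"claw":3.5},
    {"tx":0,"ty":0,"tz":-3,"ax":0,"ay":0,"az":0,"claw":3.5},
    {"tx":0,"ty":0,"tz":-3,"ax":0,"ay":0,"az":0,"claw":3.5},
    {"tx":0,"ty":0,"tz":-3,"ax":0,"ay":0,"az":0,"claw":3.5},
    {"tx":0,"ty":0,"tz":-2,"ax":0,"ay":0,"az":0,"claw":3.5},
    {"tx":0,"ty":0,"tz":-1,"ax":0,"ay":0,"az":0,"claw":3.5},
    {"tx":0,"ty":0,"tz":0,"ax":0,"ay":0,"az":0,"claw":3.5},
  ],
)

```text
time_s: 17.63
tcp_pos: [0.5855, -0.3529, 0.1913]
ee_rot: [[-0.184, -0.983, 0.003], [-0.983, 0.184, -0.001], [0.0, -0.003, -1.0]]
wrist_force: [0.3, 0.2, -3.5]
gripper_width: 0.478
gripper_force: 30.0
```

Run:
```python
from h import *
held();to(.541,.260,.18,74)
```

```text
held top 30.5 n 9618 x -0.037362986891814866 0.038013697557982035 y -0.019626894291740506 0.021840872437224042
17.6833 pos [ 0.5846 -0.3524  0.1889] yaw 169.4 t cm [-59.38  15.57   0.96] az -1.477 j [-18.  29.   7.  -0. -68.   7.] tilt [-0.     0.001 -1.   ] w 0.478 30.0
```

drive_tool(
  rows=[
    {"tx":-2,"ty":0.52,"tz":0,"ax":0,"ay":0,"az":0,"claw":3.5},
    {"tx":-3.6,"ty":0.94,"tz":0,"ax":0,"ay":0,"az":0,"claw":3.5},
    {"tx":-3.8,"ty":1,"tz":0,"ax":0,"ay":0,"az":0,"claw":3.5},
    {"tx":-3.8,"ty":1,"tz":0,"ax":0,"ay":0,"az":0,"claw":3.5},
    {"tx":-3.8,"ty":1,"tz":0,"ax":0,"ay":0,"az":0,"claw":3.5},
    {"tx":-3.8,"ty":1,"tz":0,"ax":0,"ay":0,"az":0,"claw":3.5},
    {"tx":-3.8,"ty":1,"tz":0,"ax":0,"ay":0,"az":0,"claw":3.5},
    {"tx":-3.8,"ty":1,"tz":0,"ax":0,"ay":0,"az":0,"claw":3.5},
    {"tx":-3.8,"ty":1,"tz":0,"ax":0,"ay":0,"az":0,"claw":3.5},
    {"tx":-3.8,"ty":1,"tz":0,"ax":0,"ay":0,"az":0,"claw":3.5},
  ],
)

```text
time_s: 18.52
tcp_pos: [0.5558, 0.0201, 0.1865]
ee_rot: [[-0.185, -0.983, -0.006], [-0.983, 0.185, -0.001], [0.002, 0.005, -1.0]]
wrist_force: [1.6, 0.8, -2.9]
gripper_width: 0.48
gripper_force: 30.0
```

drive_tool(
  rows=[
    {"tx":-3.8,"ty":1,"tz":0,"ax":0,"ay":0,"az":0,"claw":3.5},
    {"tx":-3.8,"ty":1,"tz":0,"ax":0,"ay":0,"az":0,"claw":3.5},
    {"tx":-3.8,"ty":1,"tz":0,"ax":0,"ay":0,"az":0,"claw":3.5},
    {"tx":-3.8,"ty":1,"tz":0,"ax":0,"ay":0,"az":0,"claw":3.5},
    {"tx":-3.8,"ty":1,"tz":0,"ax":0,"ay":0,"az":0,"claw":3.5},
    {"tx":-2.8,"ty":0.7,"tz":0,"ax":0,"ay":0,"az":0,"claw":3.5},
    {"tx":-1.6,"ty":0.4,"tz":0,"ax":0,"ay":0,"az":0,"claw":3.5},
  ],
)

```text
time_s: 19.1
tcp_pos: [0.5394, 0.2624, 0.1862]
ee_rot: [[-0.182, -0.983, -0.004], [-0.983, 0.182, -0.002], [0.003, 0.004, -1.0]]
wrist_force: [0.8, -0.3, -2.5]
gripper_width: 0.479
gripper_force: 30.0
```

drive_tool(
  rows=[
    {"tx":0,"ty":0,"tz":0,"ax":0,"ay":0,"az":-0.12,"claw":3.5},
    {"tx":0,"ty":0,"tz":0,"ax":0,"ay":0,"az":-0.12,"claw":3.5},
    {"tx":0,"ty":0,"tz":0,"ax":0,"ay":0,"az":-0.12,"claw":3.5},
    {"tx":0,"ty":0,"tz":0,"ax":0,"ay":0,"az":-0.12,"claw":3.5},
    {"tx":0,"ty":0,"tz":0,"ax":0,"ay":0,"az":-0.12,"claw":3.5},
    {"tx":0,"ty":0,"tz":0,"ax":0,"ay":0,"az":-0.12,"claw":3.5},
    {"tx":0,"ty":0,"tz":0,"ax":0,"ay":0,"az":-0.12,"claw":3.5},
    {"tx":0,"ty":0,"tz":0,"ax":0,"ay":0,"az":-0.12,"claw":3.5},
    {"tx":0,"ty":0,"tz":0,"ax":0,"ay":0,"az":-0.12,"claw":3.5},
    {"tx":0,"ty":0,"tz":0,"ax":0,"ay":0,"az":-0.12,"claw":3.5},
  ],
)

```text
time_s: 19.93
tcp_pos: [0.54, 0.2585, 0.1867]
ee_rot: [[0.852, -0.523, -0.005], [-0.524, -0.852, -0.003], [-0.002, 0.005, -1.0]]
wrist_force: [0.5, 0.2, -3.9]
gripper_width: 0.482
gripper_force: 30.0
```

drive_tool(
  rows=[
    {"tx":0,"ty":0,"tz":0,"ax":0,"ay":0,"az":-0.12,"claw":3.5},
    {"tx":0,"ty":0,"tz":0,"ax":0,"ay":0,"az":-0.1,"claw":3.5},
    {"tx":0,"ty":0,"tz":0,"ax":0,"ay":0,"az":-0.057,"claw":3.5},
    {"tx":0,"ty":0,"tz":0,"ax":0,"ay":0,"az":0,"claw":3.5},
    {"tx":0,"ty":0,"tz":0,"ax":0,"ay":0,"az":0,"claw":3.5},
  ],
)

```text
time_s: 20.35
tcp_pos: [0.5404, 0.2588, 0.1875]
ee_rot: [[0.961, -0.278, -0.003], [-0.278, -0.961, -0.002], [-0.003, 0.003, -1.0]]
wrist_force: [-0.2, -0.4, -3.4]
gripper_width: 0.477
gripper_force: 30.0
```

Run:
```python
from h import *
s,p,W,d=look('w10');held();rims('w10');to(.541,.260,.0495,74)
```

```text
20.35 [0.5404 0.2588 0.1875] [ 4.10426466e+01  2.11613934e+01 -6.13148003e+00 -3.38257770e-02
 -6.29290576e+01  3.28612768e+01]
held top 30.5 n 9578 x -0.038845278068514746 0.0370631494560732 y -0.020418212130612984 0.02101415719989237
[319. 161.] ell [0.5645 0.2503] [0.041 0.062] rect [0.5671 0.2536] [0.058 0.039] 75.9
walltop [array([0.4783, 0.2251]), array([0.2306, 0.2272]), np.float64(73.7139)]
20.45 pos [0.5408 0.2592 0.1882] yaw 73.9 t cm [ 0.02 -0.1  13.87] az -0.001 j [ 41.  21.  -6.  -0. -63.  33.] tilt [-0.002 -0.001 -1.   ] w 0.483 30.0
```

View pics/w10.png

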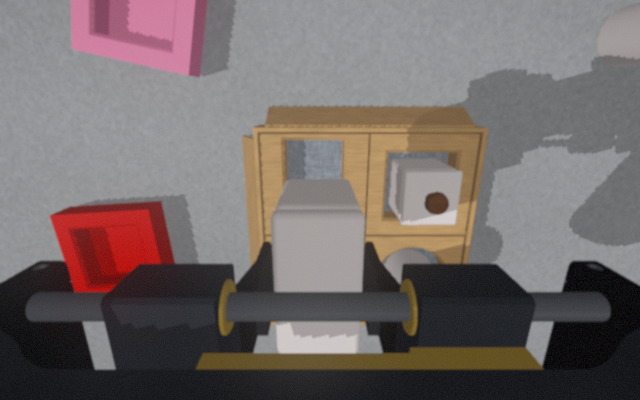

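The box is in line with its cut-out (visible part at (315,160)), and that part agrees with my estimate to about 1 mm. Lowering.

drive_tool(
  rows=[
    {"tx":0,"ty":-0.1,"tz":1,"ax":0,"ay":0,"az":0,"claw":3.5},
    {"tx":0,"ty":0,"tz":2.5,"ax":0,"ay":0,"az":0,"claw":3.5},
    {"tx":0,"ty":0,"tz":3,"ax":0,"ay":0,"az":0,"claw":3.5},
    {"tx":0,"ty":0,"tz":2.7,"ax":0,"ay":0,"az":0,"claw":3.5},
    {"tx":0,"ty":0,"tz":2,"ax":0,"ay":0,"az":0,"claw":3.5},
    {"tx":0,"ty":0,"tz":1.2,"ax":0,"ay":0,"az":0,"claw":3.5},
    {"tx":0,"ty":0,"tz":0.6,"ax":0,"ay":0,"az":0,"claw":3.5},
    {"tx":0,"ty":0,"tz":0.3,"ax":0,"ay":0,"az":0,"claw":3.5},
    {"tx":0,"ty":0,"tz":0,"ax":0,"ay":0,"az":0,"claw":3.5},
    {"tx":0,"ty":0,"tz":0,"ax":0,"ay":0,"az":0,"claw":3.5},
  ],
)

```text
time_s: 21.28
tcp_pos: [0.5421, 0.2612, 0.0571]
ee_rot: [[0.961, -0.275, 0.001], [-0.275, -0.961, 0.001], [0.001, -0.001, -1.0]]
wrist_force: [0.7, -1.1, -3.5]
gripper_width: 0.479
gripper_force: 30.0
```

drive_tool(
  rows=[
    {"tx":0,"ty":0,"tz":0.4,"ax":0,"ay":0,"az":0,"claw":3.5},
    {"tx":0,"ty":0,"tz":0.3,"ax":0,"ay":0,"az":0,"claw":3.5},
    {"tx":0,"ty":0,"tz":0,"ax":0,"ay":0,"az":0,"claw":3.5},
    {"tx":0,"ty":0,"tz":0,"ax":0,"ay":0,"az":0,"claw":3.5},
  ],
)

```text
time_s: 21.62
tcp_pos: [0.5422, 0.2613, 0.0502]
ee_rot: [[0.961, -0.275, 0.002], [-0.275, -0.961, 0.001], [0.002, -0.002, -1.0]]
wrist_force: [0.5, 1.0, -0.9]
gripper_width: 0.477
gripper_force: 30.0
```

drive_tool(
  rows=[
    {"tx":0,"ty":0,"tz":0.05,"ax":0,"ay":0,"az":0,"claw":6.5},
    {"tx":0,"ty":0,"tz":0,"ax":0,"ay":0,"az":0,"claw":6.5},
    {"tx":0,"ty":0,"tz":0,"ax":0,"ay":0,"az":0,"claw":6.5},
    {"tx":0,"ty":0,"tz":0,"ax":0,"ay":0,"az":0,"claw":6.5},
    {"tx":0,"ty":0,"tz":0,"ax":0,"ay":0,"az":0,"claw":6.5},
    {"tx":0,"ty":0,"tz":0,"ax":0,"ay":0,"az":0,"claw":6.5},
    {"tx":0,"ty":0,"tz":-1.5,"ax":0,"ay":0,"az":0,"claw":6.5},
    {"tx":0,"ty":0,"tz":-3,"ax":0,"ay":0,"az":0,"claw":6.5},
    {"tx":0,"ty":0,"tz":-4,"ax":0,"ay":0,"az":0,"claw":6.5},
    {"tx":0,"ty":0,"tz":-4,"ax":0,"ay":0,"az":0,"claw":6.5},
  ],
)

```text
time_s: 22.45
tcp_pos: [0.5409, 0.2602, 0.1744]
ee_rot: [[0.961, -0.275, -0.002], [-0.275, -0.961, -0.002], [-0.002, 0.002, -1.0]]
wrist_force: [0.7, 0.6, -0.6]
gripper_width: 0.747
gripper_force: 0.0
```

Run:
```python
from h import *
s,p,W,d=look('w11');blobs(W,d,.05,.1);to(.4512,-.350,.18,0)
```

```text
22.45 [0.5409 0.2602 0.1744] [ 4.11327005e+01  2.18508194e+01 -7.08353250e+00  3.18316965e-03
 -6.12313194e+01  3.28952432e+01]
[315. 199.] 4539 z 0.081 [0.5413 0.2615] [0.042 0.075] 74.2
[434. 199.] 4027 z 0.093 [0.5137 0.1627] [0.019 0.019] 70.0
[429. 279.] 245 z 0.082 [0.4361 0.1798] [0.01  0.002] 72.5
22.5 pos [0.5459 0.2628 0.185 ] yaw 74.2 t cm [ 7.62 61.54 -0.07] az 1.294 j [ 41.  21.  -6.   0. -61.  33.] tilt [ 0.014  0.007 -1.   ] w 0.743 0.0
```

The box is seated (top at z .081, centred). Last is the shaker; I'll keep the same tool yaw.

drive_tool(
  rows=[
    {"tx":0.48,"ty":3.6,"tz":0,"ax":0,"ay":0,"az":0,"claw":6.5},
    {"tx":0.48,"ty":3.6,"tz":0,"ax":0,"ay":0,"az":0,"claw":6.5},
    {"tx":0.48,"ty":3.6,"tz":0,"ax":0,"ay":0,"az":0,"claw":6.5},
    {"tx":0.48,"ty":3.6,"tz":0,"ax":0,"ay":0,"az":0,"claw":6.5},
    {"tx":0.48,"ty":3.6,"tz":0,"ax":0,"ay":0,"az":0,"claw":6.5},
    {"tx":0.48,"ty":3.6,"tz":0,"ax":0,"ay":0,"az":0,"claw":6.5},
    {"tx":0.48,"ty":3.6,"tz":0,"ax":0,"ay":0,"az":0,"claw":6.5},
    {"tx":0.48,"ty":3.6,"tz":0,"ax":0,"ay":0,"az":0,"claw":6.5},
    {"tx":0.48,"ty":3.6,"tz":0,"ax":0,"ay":0,"az":0,"claw":6.5},
    {"tx":0.48,"ty":3.6,"tz":0,"ax":0,"ay":0,"az":0,"claw":6.5},
  ],
)

```text
time_s: 23.33
tcp_pos: [0.488, -0.1002, 0.174]
ee_rot: [[0.961, -0.275, 0.001], [-0.275, -0.961, 0.0], [0.001, -0.0, -1.0]]
wrist_force: [0.5, -0.2, 0.1]
gripper_width: 0.745
gripper_force: 0.0
```

drive_tool(
  rows=[
    {"tx":0.48,"ty":3.6,"tz":0,"ax":0,"ay":0,"az":0,"claw":6.5},
    {"tx":0.48,"ty":3.6,"tz":0,"ax":0,"ay":0,"az":0,"claw":6.5},
    {"tx":0.48,"ty":3.6,"tz":0,"ax":0,"ay":0,"az":0,"claw":6.5},
    {"tx":0.48,"ty":3.6,"tz":0,"ax":0,"ay":0,"az":0,"claw":6.5},
    {"tx":0.48,"ty":3.6,"tz":0,"ax":0,"ay":0,"az":0,"claw":6.5},
    {"tx":0.48,"ty":3.6,"tz":0,"ax":0,"ay":0,"az":0,"claw":6.5},
    {"tx":0.48,"ty":3.5,"tz":0,"ax":0,"ay":0,"az":0,"claw":6.5},
    {"tx":0,"ty":0,"tz":0,"ax":0,"ay":0,"az":0,"claw":6.5},
    {"tx":0,"ty":0,"tz":0,"ax":0,"ay":0,"az":0,"claw":6.5},
    {"tx":0,"ty":0,"tz":0,"ax":0,"ay":0,"az":0,"claw":6.5},
  ],
)

```text
time_s: 24.17
tcp_pos: [0.4515, -0.349, 0.1734]
ee_rot: [[0.961, -0.276, -0.001], [-0.276, -0.961, 0.001], [-0.001, -0.0, -1.0]]
wrist_force: [0.7, 0.1, -0.1]
gripper_width: 0.748
gripper_force: 0.0
```

Run:
```python
from h import *
s,p,W,d=look('w12');blobs(W,d,.055,.09,top=.015);to(.4512,-.350,.042,74)
```

```text
24.1667 [ 0.4515 -0.349   0.1734] [-2.14525510e+01  1.91005037e+01 -1.14582524e+01 -1.87365734e-02
 -5.94794184e+01  9.54477414e+01]
[318. 200.] 1604 z 0.081 [ 0.4516 -0.3498] [0.037 0.037] 32.2
[163. 244.] 1801 z 0.085 [ 0.4511 -0.2034] [0.057 0.034] 74.7
24.2167 pos [ 0.4517 -0.3485  0.1737] yaw 74.1 t cm [-0.    0.16 13.17] az 0.001 j [-21.  19. -11.  -0. -59.  95.] tilt [-0.  0. -1.] w 0.749 0.0
```

drive_tool(
  rows=[
    {"tx":0,"ty":0.1,"tz":2.8,"ax":0,"ay":0,"az":0,"claw":6.5},
    {"tx":0,"ty":0,"tz":2.8,"ax":0,"ay":0,"az":0,"claw":6.5},
    {"tx":0,"ty":0,"tz":2.8,"ax":0,"ay":0,"az":0,"claw":6.5},
    {"tx":0,"ty":0,"tz":2.4,"ax":0,"ay":0,"az":0,"claw":6.5},
    {"tx":0,"ty":0,"tz":1.6,"ax":0,"ay":0,"az":0,"claw":6.5},
    {"tx":0,"ty":0,"tz":0.8,"ax":0,"ay":0,"az":0,"claw":6.5},
    {"tx":0,"ty":0,"tz":0,"ax":0,"ay":0,"az":0,"claw":6.5},
    {"tx":0,"ty":0,"tz":0,"ax":0,"ay":0,"az":0,"claw":3.2},
    {"tx":0,"ty":0,"tz":0,"ax":0,"ay":0,"az":0,"claw":3.2},
  ],
)

```text
time_s: 24.97
tcp_pos: [0.4528, -0.3501, 0.0433]
ee_rot: [[0.962, -0.274, 0.003], [-0.274, -0.962, -0.001], [0.003, 0.001, -1.0]]
wrist_force: [0.7, -0.3, 0.1]
gripper_width: 0.667
gripper_force: 0.0
```

drive_tool(
  rows=[
    {"tx":0,"ty":0,"tz":0,"ax":0,"ay":0,"az":0,"claw":3.2},
    {"tx":0,"ty":0,"tz":0,"ax":0,"ay":0,"az":0,"claw":3.2},
    {"tx":0,"ty":0,"tz":0,"ax":0,"ay":0,"az":0,"claw":3.2},
    {"tx":0,"ty":0,"tz":0,"ax":0,"ay":0,"az":0,"claw":3.2},
    {"tx":0,"ty":0,"tz":0,"ax":0,"ay":0,"az":0,"claw":3.2},
    {"tx":0,"ty":0,"tz":0,"ax":0,"ay":0,"az":0,"claw":3.2},
    {"tx":0,"ty":0,"tz":0,"ax":0,"ay":0,"az":0,"claw":3.2},
    {"tx":0,"ty":0,"tz":0,"ax":0,"ay":0,"az":0,"claw":3.2},
  ],
)

```text
time_s: 25.63
tcp_pos: [0.4519, -0.3502, 0.0426]
ee_rot: [[0.961, -0.275, 0.001], [-0.275, -0.961, -0.001], [0.001, 0.0, -1.0]]
wrist_force: [-1.0, 3.0, 5.6]
gripper_width: 0.424
gripper_force: 30.0
```

drive_tool(
  rows=[
    {"tx":0,"ty":0,"tz":-1,"ax":0,"ay":0,"az":0,"claw":3.2},
    {"tx":0,"ty":0,"tz":-2,"ax":0,"ay":0,"az":0,"claw":3.2},
    {"tx":0,"ty":0,"tz":-3,"ax":0,"ay":0,"az":0,"claw":3.2},
    {"tx":0,"ty":0,"tz":-3,"ax":0,"ay":0,"az":0,"claw":3.2},
    {"tx":0,"ty":0,"tz":-3,"ax":0,"ay":0,"az":0,"claw":3.2},
    {"tx":0,"ty":0,"tz":-2,"ax":0,"ay":0,"az":0,"claw":3.2},
    {"tx":0,"ty":0,"tz":-1,"ax":0,"ay":0,"az":0,"claw":3.2},
    {"tx":0,"ty":0,"tz":0,"ax":0,"ay":0,"az":0,"claw":3.2},
    {"tx":0,"ty":0,"tz":0,"ax":0,"ay":0,"az":0,"claw":3.2},
  ],
)

```text
time_s: 26.38
tcp_pos: [0.4509, -0.3496, 0.1909]
ee_rot: [[0.961, -0.276, -0.001], [-0.276, -0.961, 0.001], [-0.001, -0.001, -1.0]]
wrist_force: [0.1, -0.6, -1.9]
gripper_width: 0.424
gripper_force: 30.0
```

Run:
```python
from h import *
held();to(.439,.2895,.19,74)
```

```text
held top 20.7 n 71 x 0.007482036034722781 0.01792822846165694 y -0.0072062809588336885 0.01678450826869008
26.4333 pos [ 0.4504 -0.3494  0.19  ] yaw 74.0 t cm [-18.72 -61.1    0.14] az -0.0 j [-22.  18. -10.  -0. -62.  96.] tilt [-0.003  0.002 -1.   ] w 0.424 30.0
```

drive_tool(
  rows=[
    {"tx":-0.6,"ty":-2,"tz":0,"ax":0,"ay":0,"az":0,"claw":3.2},
    {"tx":-1.1,"ty":-3.6,"tz":0,"ax":0,"ay":0,"az":0,"claw":3.2},
    {"tx":-1.1,"ty":-3.6,"tz":0,"ax":0,"ay":0,"az":0,"claw":3.2},
    {"tx":-1.1,"ty":-3.6,"tz":0,"ax":0,"ay":0,"az":0,"claw":3.2},
    {"tx":-1.1,"ty":-3.6,"tz":0,"ax":0,"ay":0,"az":0,"claw":3.2},
    {"tx":-1.1,"ty":-3.6,"tz":0,"ax":0,"ay":0,"az":0,"claw":3.2},
    {"tx":-1.1,"ty":-3.6,"tz":0,"ax":0,"ay":0,"az":0,"claw":3.2},
    {"tx":-1.1,"ty":-3.6,"tz":0,"ax":0,"ay":0,"az":0,"claw":3.2},
    {"tx":-1.1,"ty":-3.6,"tz":0,"ax":0,"ay":0,"az":0,"claw":3.2},
    {"tx":-1.1,"ty":-3.6,"tz":0,"ax":0,"ay":0,"az":0,"claw":3.2},
  ],
)

```text
time_s: 27.27
tcp_pos: [0.4436, 0.0109, 0.19]
ee_rot: [[0.961, -0.275, -0.004], [-0.275, -0.961, -0.001], [-0.003, 0.002, -1.0]]
wrist_force: [0.8, 0.7, -1.6]
gripper_width: 0.428
gripper_force: 30.0
```

drive_tool(
  rows=[
    {"tx":-1.1,"ty":-3.6,"tz":0,"ax":0,"ay":0,"az":0,"claw":3.2},
    {"tx":-1.1,"ty":-3.6,"tz":0,"ax":0,"ay":0,"az":0,"claw":3.2},
    {"tx":-1.1,"ty":-3.6,"tz":0,"ax":0,"ay":0,"az":0,"claw":3.2},
    {"tx":-1.1,"ty":-3.6,"tz":0,"ax":0,"ay":0,"az":0,"claw":3.2},
    {"tx":-1.1,"ty":-3.6,"tz":0,"ax":0,"ay":0,"az":0,"claw":3.2},
    {"tx":-1.1,"ty":-3.6,"tz":0,"ax":0,"ay":0,"az":0,"claw":3.2},
    {"tx":-1.0,"ty":-3.1,"tz":0,"ax":0,"ay":0,"az":0,"claw":3.2},
    {"tx":-0.62,"ty":-2.0,"tz":0,"ax":0,"ay":0,"az":0,"claw":3.2},
    {"tx":0,"ty":0,"tz":0,"ax":0,"ay":0,"az":0,"claw":3.2},
    {"tx":0,"ty":0,"tz":0,"ax":0,"ay":0,"az":0,"claw":3.2},
  ],
)

```text
time_s: 28.1
tcp_pos: [0.4386, 0.2889, 0.1894]
ee_rot: [[0.962, -0.274, -0.004], [-0.274, -0.962, -0.004], [-0.003, 0.005, -1.0]]
wrist_force: [-0.3, -0.3, -2.4]
gripper_width: 0.424
gripper_force: 30.0
```

Run:
```python
from h import *
s,p,W,d=look('w13');rims('w13');to(.439,.2895,.054,74)
T=(W-s['tcp_pos'])@np.array(s['ee_rot'])
m=(np.hypot(T[...,0]-.002,T[...,1])<.014)&(d>0)&(T[...,2]<0)&(T[...,2]>-.06);print('tops',np.percentile(-T[...,2][m],[50,80,90,95,99]).round(4),m.sum())
```

```text
28.1 [0.4386 0.2889 0.1894] [ 5.10736677e+01  1.41012063e+01 -1.61570488e+01 -3.56121723e-02
 -6.00368370e+01  2.30588288e+01]
[314. 183.] ell [0.4417 0.2907] [0.051 0.055] rect [0.4427 0.2901] [0.055 0.051] 76.7
[409. 174.] ell [0.4096 0.1896] [0.07  0.073] rect [0.4203 0.1961] [0.053 0.074] 32.2
[414.  79.] ell [0.5119 0.1581] [0.073 0.082] rect [0.5117 0.1608] [0.069 0.068] 74.1
[320.  86.] ell [0.5409 0.2607] [0.059 0.113] rect [0.5412 0.2617] [0.058 0.091] 74.1
walltop [array([0.4737, 0.2263]), array([0.231 , 0.2262]), np.float64(73.9162)]
28.15 pos [0.4387 0.288  0.1898] yaw 74.1 t cm [ 0.02 -0.21 13.58] az 0.001 j [ 51.  14. -16.  -0. -60.  23.] tilt [-0.003 -0.003 -1.   ] w 0.422 30.0
tops [0.0358 0.037  0.0375 0.0379 0.0384] 1663
```

View pics/w13.png

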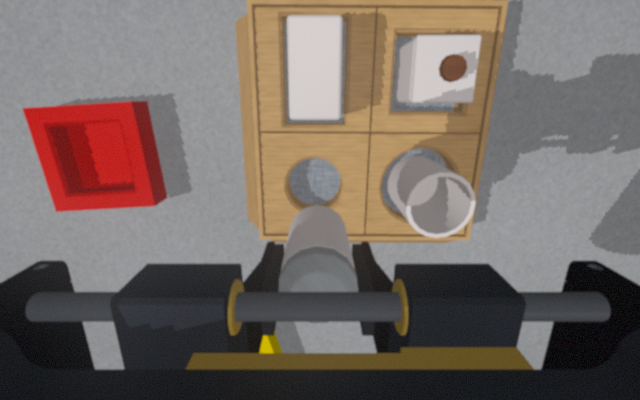

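All three placed pieces sit in their cut-outs. The small round at (314,183) is free and the shaker lines up with it within about 2 mm. Lowering.

drive_tool(
  rows=[
    {"tx":0.05,"ty":-0.15,"tz":1,"ax":0,"ay":0,"az":0,"claw":3.2},
    {"tx":0,"ty":0,"tz":2.5,"ax":0,"ay":0,"az":0,"claw":3.2},
    {"tx":0,"ty":0,"tz":2.8,"ax":0,"ay":0,"az":0,"claw":3.2},
    {"tx":0,"ty":0,"tz":2.5,"ax":0,"ay":0,"az":0,"claw":3.2},
    {"tx":0,"ty":0,"tz":2,"ax":0,"ay":0,"az":0,"claw":3.2},
    {"tx":0,"ty":0,"tz":1.2,"ax":0,"ay":0,"az":0,"claw":3.2},
    {"tx":0,"ty":0,"tz":0.7,"ax":0,"ay":0,"az":0,"claw":3.2},
    {"tx":0,"ty":0,"tz":0.3,"ax":0,"ay":0,"az":0,"claw":3.2},
    {"tx":0,"ty":0,"tz":0,"ax":0,"ay":0,"az":0,"claw":3.2},
    {"tx":0,"ty":0,"tz":0,"ax":0,"ay":0,"az":0,"claw":3.2},
  ],
)

```text
time_s: 28.98
tcp_pos: [0.4411, 0.2902, 0.0624]
ee_rot: [[0.961, -0.276, 0.001], [-0.276, -0.961, 0.001], [0.001, -0.001, -1.0]]
wrist_force: [0.6, 0.8, -0.9]
gripper_width: 0.426
gripper_force: 30.0
```

drive_tool(
  rows=[
    {"tx":0,"ty":0,"tz":0.4,"ax":0,"ay":0,"az":0,"claw":3.2},
    {"tx":0,"ty":0,"tz":0.4,"ax":0,"ay":0,"az":0,"claw":3.2},
    {"tx":0,"ty":0,"tz":0,"ax":0,"ay":0,"az":0,"claw":3.2},
    {"tx":0,"ty":0,"tz":0,"ax":0,"ay":0,"az":0,"claw":3.2},
  ],
)

```text
time_s: 29.32
tcp_pos: [0.4405, 0.2901, 0.0538]
ee_rot: [[0.961, -0.275, -0.0], [-0.275, -0.961, -0.0], [-0.0, 0.0, -1.0]]
wrist_force: [0.1, 0.0, -2.2]
gripper_width: 0.425
gripper_force: 30.0
```

drive_tool(
  rows=[
    {"tx":0,"ty":0,"tz":0.05,"ax":0,"ay":0,"az":0,"claw":6},
    {"tx":0,"ty":0,"tz":0,"ax":0,"ay":0,"az":0,"claw":6},
    {"tx":0,"ty":0,"tz":0,"ax":0,"ay":0,"az":0,"claw":6},
    {"tx":0,"ty":0,"tz":0,"ax":0,"ay":0,"az":0,"claw":6},
    {"tx":0,"ty":0,"tz":0,"ax":0,"ay":0,"az":0,"claw":6},
    {"tx":0,"ty":0,"tz":0,"ax":0,"ay":0,"az":0,"claw":6},
    {"tx":0,"ty":0,"tz":-1.5,"ax":0,"ay":0,"az":0,"claw":6},
    {"tx":0,"ty":0,"tz":-3,"ax":0,"ay":0,"az":0,"claw":6},
    {"tx":0,"ty":0,"tz":-4,"ax":0,"ay":0,"az":0,"claw":6},
    {"tx":0,"ty":0,"tz":-4,"ax":0,"ay":0,"az":0,"claw":6},
  ],
)

```text
time_s: 30.15
tcp_pos: [0.4401, 0.2895, 0.1792]
ee_rot: [[0.961, -0.275, -0.002], [-0.275, -0.961, -0.002], [-0.001, 0.002, -1.0]]
wrist_force: [1.3, 1.5, -0.4]
gripper_width: 0.687
gripper_force: 0.0
```

drive_tool(
  rows=[
    {"tx":0,"ty":0,"tz":-3,"ax":0,"ay":0,"az":0,"claw":6},
    {"tx":-2,"ty":0,"tz":-3,"ax":0,"ay":0,"az":0,"claw":6},
    {"tx":-2,"ty":0,"tz":-2,"ax":0,"ay":0,"az":0,"claw":6},
    {"tx":0,"ty":0,"tz":0,"ax":0,"ay":0,"az":0,"claw":6},
    {"tx":0,"ty":0,"tz":0,"ax":0,"ay":0,"az":0,"claw":6},
    {"tx":0,"ty":0,"tz":0,"ax":0,"ay":0,"az":0,"claw":6},
  ],
)

```text
time_s: 30.65
tcp_pos: [0.4017, 0.3008, 0.2575]
ee_rot: [[0.961, -0.275, -0.001], [-0.275, -0.961, -0.001], [-0.001, 0.001, -1.0]]
wrist_force: [-0.0, -0.6, -0.4]
gripper_width: 0.69
gripper_force: 0.0
```

Run:
```python
from h import *
s,p,W,d=look('w14');blobs(W,d,.05,.1);rims('w14')
p,d=capture('side');cv2.imwrite('pics/side14.png',p[:,:,::-1]);W=cloud('side',p,d);print('side');blobs(W,d,.03,.1)
```

```text
30.65 [0.4017 0.3008 0.2575] [ 5.53702936e+01  8.55194802e+00 -1.30307440e+01 -3.05443702e-02
 -6.84934839e+01  1.86717936e+01]
[317.  37.] 3375 z 0.081 [0.5347 0.2633] [0.042 0.064] 74.1
[422.  32.] 3437 z 0.093 [0.512  0.1629] [0.018 0.018] 74.7
[419. 145.] 1992 z 0.095 [0.41   0.1908] [0.057 0.058] 32.4
[317. 143.] 1096 z 0.091 [0.4399 0.2905] [0.037 0.036] 39.4
[401.  49.] ell [0.5284 0.1315] [0.092 0.138] rect [0.5119 0.1606] [0.069 0.069] 73.3
[319.  53.] ell [0.5373 0.2618] [0.058 0.102] rect [0.5368 0.2632] [0.059 0.083] 73.0
walltop [array([0.4641, 0.2292]), array([0.2317, 0.2057]), np.float64(74.0314)]
side
[34. 28.] 1686 z 0.098 [ 1.7566 -0.5693] [0.365 0.02 ] 89.5
[379.   2.] 189 z 0.055 [ 0.4348 -1.0732] [0.022 0.107] 90.0
[498.   9.] 188 z 0.098 [-0.0295 -1.0212] [0.028 0.073] 25.3
[604.  23.] 479 z 0.097 [-0.4316 -1.    ] [0.021 0.087] 89.0
[237. 135.] 505 z 0.051 [ 0.7844 -0.121 ] [0.096 0.101] 16.0
[295. 153.] 364 z 0.084 [ 0.5929 -0.0636] [0.018 0.015] 68.7
[183. 197.] 2460 z 0.039 [0.8464 0.1392] [0.168 0.171] 24.3
[512. 207.] 1199 z 0.098 [0.0207 0.0357] [0.053 0.122] 57.6
[315. 253.] 6234 z 0.088 [0.4787 0.2244] [0.154 0.171] 72.8
[199. 274.] 276 z 0.033 [0.7407 0.3605] [0.092 0.105] 60.7
[172. 286.] 195 z 0.033 [0.7678 0.3968] [0.04  0.117] 38.2
[272. 348.] 564 z 0.034 [0.5257 0.498 ] [0.105 0.104] 77.1
[403. 356.] 901 z 0.034 [0.2546 0.4515] [0.105 0.104] 88.9
[244. 364.] 227 z 0.033 [0.5473 0.5238] [0.045 0.072] 77.4
```

View pics/w14.png

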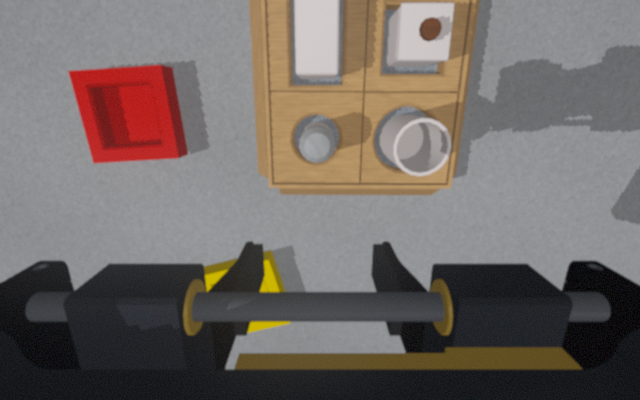

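All four stand in their own cut-outs. The tops are at z .081, .093, .095 and .091, each within 1 mm of what full seating gives, and each piece is within about 3 mm of its nest axis. The gripper is clear. Handing in.

```bash
python3 -c "
from station import *
print(finish_job())"
```

```text
the job is handed in; nothing more can be done
None
```

The tumbler, square jar, oblong box and shaker each stand upright on the floor of their own cut-out, and the job is handed in at about 31 s; the round jar has not moved, and the mug was not touched, though the last picture did not show it.

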